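# Lock the shaft with the sliding bar

### The arm

A 7-joint arm with a two-finger parallel gripper is mounted at the origin on a cart in front of the work surface, level with it; the furniture and walls round the work are solid. World frame = base frame: x ahead of the robot, y to its left, z up, the work surface at z = 0. Lengths are in m, angles in rad, forces in N, time in s.
With the tool pointing down it reaches from about 0.4 to 0.85 m from the base axis. Payload 4.5 kg.
Tool frame: the origin (TCP) lies midway between the tips of the shut fingers; the grasp point (between the pads) lies 19 mm behind it; z points along the fingers, y is the direction in which the jaws open and shut (so a half turn about z gives the same grasp; the last joint's range is limited). The gripper opens to 88 mm and grips with 3 to 60 N. Pads are 18 mm wide; open, the fingers measure 123 mm over their backs; the gripper's body (75 mm by 187 mm) begins 45 mm behind the grasp point.
Start: joints at [1.289, 0.689, -0.195, 1.565, 0.157, 0.902, -0.215], TCP at [0.194, -0.594, 0.201] pointing down, gripper open.
Joint ranges: [-3.01, 3.01], [-0.46, 2.08], [-1.47, 1.51], [0.13, 2.56], [-1, 4.14], [0.04, 2.09], [-2.66, 2.66]. Speed limits (rad/s): [2.57, 2.57, 3.14, 3.14, 3.14, 3.14, 3.14].

### API

Orientations are given as a unit quaternion [x, y, z, w].
In Python, from plant import r gives the robot as it stands.
- The arm moves only by the tool play_rows, never from a script. Its argument "targets" is a list of rows, each an object of numbers: "jaw": the closure, from 0 (fully open) to 1 (shut); "dx", "dy", "dz": the shift along the tool's x, y, z in m; "yaw": the turn about the tool's z in rad. A call has exactly 5 rows; each row shifts and turns the pose as measured when the row begins, along the tool's axes as they then stand; what a row does not reach is not made up. A row lasts 1/10 s, in which the tool goes at most 50 mm and 8.59 degrees, less where a joint would pass 70% of its speed; a pose out of reach is approached as far as the arm can. A call with a gripper value outside its range is refused whole. The fingers move at their own pace and stop on an object; "squeeze" is the grip in N (left out, the last holds). Time passes only in rows, so rows that do not move let the fingers close, or fill a call up. It gives the time, the measured TCP pose, the force and the opening at its end, in the units of the state.
- r.get_state(): the state, without advancing time (a new reading comes with each control period).
- r.snapshot(name): name is "scene" or "top" or "wrist"; returns a dict with "frame" (400x640x3 uint8, red, green, blue), "z_map" (400x640 float32, m along the optical axis (not along the pixel's ray), 0 where there is no reading), "mtx" (3x3 intrinsics, pixels), "position" and "orientation" of the camera in the world; the wrist camera has in their place "T_tool_cam" (4x4, takes a point from camera to tool coordinates, whose origin is the TCP and whose axes are the flange's). Camera axes: x right, y up, looking along -z (the intrinsics and any distortion apply to the point x, -y, -z); pixel columns grow to the right and rows downward; lengths in m; the calibration is good to about 2 mm. A picture is of the moment at which its call begins: read the wrist's pose just before it.
- r.finish_job(): hands the job in, once; it reports no verdict.
The state is a dict: "clock": time; "q": joint angles; "qd": joint speeds; "joint_torque": joint torques, N m; "tool_pos": TCP position; "eef_rot": TCP orientation; "contact_force": force on the tool from outside, world axes, zero at the start; "moment": the same for the moment, N m; "opening": opening from 0.0 (shut) to 1.0 (fully open).
Only numpy, scipy, OpenCV 4.12 (cv2) and the standard library are available. Lean on these libraries where they do the work, as an engineer would, in place of code of your own. Each camera call takes 0.05 s, during which the arm holds its last target.

### The job

Lock the shaft in its fixture: with the fingertips push the upright pin round until the slot in the disc faces the sliding bar, then push the bar by its upright end along its guide until its nose is fully home against the bottom of the slot. Only push: do not lift the bar, do not squeeze or force the pin or the bar (stay well under 40 N on either), leave the loose things beside the fixture where they are, and finish with the hand clear.

Things in the scene. Friction and masses are not known exactly. Their poses are not given: they have to be found in the camera images.
- lock_base: Grey base plate of the fixture, 310 x 160 x 12 mm, screwed to the table. Origin: centre of its underside (z = 0). +x: along its length, the way the bar is pushed; z up. On its centre line (y = 0): the bar's guide, and the disc with its vertical axis at x +70 mm. Other parts on it (screw heads) end at z 17 mm.
- disc_centre (a point): Axis of the disc at its top face, z 27 mm (fixed on the base at x +70 mm, y 0).
- gate (a point): Fixed point of the base where the slot's mouth must be to face the bar: on the centre line at the disc's rim, base x -5 mm, z 27 mm. The bar's guide: two rails at base x -130 to -12 mm, 51 mm wide over all, top at z 24 mm; a strap over the bar at x -50 to -30 mm, its screw heads up to z 38.5 mm.
- home (a point): Fixed point of the base where the middle of the bar's nose end is when the bar is home in the lined-up slot: base x +30 mm, y 0, z 19 mm.
- disc (a joint): Turn of the disc about the vertical, rad, counter-clockwise from above positive. 0: slot points along the base's +x, away from the bar; +pi or -pi: slot faces the bar (lined up). It turns freely either way past those values (limits -6.4 and 6.4), by friction of about 0.1 N m (about 2 N at the pin), and stays where it is left.
- slot_mouth (a point): On the disc: middle of the slot's mouth at the rim, 75 mm from the axis, at the top face, z 27 mm. Steel disc 150 mm across, 12 mm thick (z 15 to 27 mm), one radial slot 24 mm wide, 35 mm deep (flat bottom 40 mm from the axis), mouth flared to 36 mm over the outer 8 to 11 mm. On its centre: hub flange 48 mm across, hex nut, shaft end, top at z 47 mm.
- pin (a point): On the disc: top centre of the upright round steel pin, 14 mm thick (a low collar 19 mm at its foot to z 30 mm), 55 mm from the axis, exactly opposite the slot; it stands from the disc's top (z 27 mm) to z 66 mm. Push it sideways to turn the disc.
- lock_bar: Loose steel bar in the guide, 120 x 20 x 14 mm, 0.2 to 0.45 kg; origin: centre of its underside (z 12 mm in the guide), +x toward the nose. Its last 13 mm taper to 10 mm wide, so it finds a slot up to about 8 mm off and pulls the disc true. 1.5 mm play each side. At the start the nose is 10 to 32 mm short of the disc's rim: 45 to 67 mm to go.
- bar_nose (a point): Middle of the bar's nose end, bar x +60 mm, 7 mm above its underside.
- bar_tail (a point): On the flat rear face of the upright end of the bar (the face to push), bar x -60 mm, 30 mm above its underside. The upright end is 12 mm thick along the bar, 20 mm wide, and stands to z 60 mm; its rear face goes straight down to z 12 mm, flush with the end of the bar.
- grease_tin: Loose round grease tin, yellow and black, 68 mm across, 60 mm high, standing beside the fixture, not to be moved. Origin: centre of its underside.
- gear: Loose dark spur gear, 48 mm across, 20 mm high, lying beside the fixture, not to be moved. Origin: centre of its underside.
- spring: Loose dark valve spring, 32 mm across, 45 mm high, standing beside the fixture, not to be moved. Origin: centre of its underside.
- injector: Loose silvery fuel injector, 123 x 62 x 23 mm, lying beside the fixture, not to be moved. Origin: centre of its underside, length along its y.
Things that resemble listed ones, but are neither listed nor needed, are in the scene too. Leave any orange look-alike of the lock_bar alone.

How it is judged:
By the outcome, as a careful person would: the job done as asked, in the order asked, and still so for the second after the job is handed in, with the robot touching nothing.
It also fails if it takes over 61 s, if anything falls off the work surface, if the arm or the gripper's body presses on something with over 40 N, if the wrist force passes 120 N, or if a joint passes its speed limit or range.

## Working session

There is one attempt and no reset: what is moved stays moved. The work goes in short steps, Python scripts to look and compute and a tool call to move; the robot and the scene stay as the last step left them, time stands still between calls to the robot, and variables do not carry over. Pictures are saved under pics/ and viewed, and the job is handed in when it is done.

Besides the shell and the picture viewer there is one more tool, called after "Request:" as a command line: name --argument value ..., lists and objects as JSON in quotes. play_rows: Moves the arm, as the interface text tells. Its arguments: {"type":"object","properties":{"targets":{"type":"array"},"squeeze":{"type":"number"}},"required":["targets"]}

```bash
mkdir -p pics; ls; cat > h.py <<'E'
import numpy as np,cv2
from scipy.spatial.transform import Rotation as R
from plant import r
def snap(n):
    s=r.get_state(); d=r.snapshot(n)
    if 'position' in d:
        T=np.eye(4);o=np.array(d['orientation'])
        T[:3,:3]=o if o.shape==(3,3) else R.from_quat(o).as_matrix();T[:3,3]=d['position']
    else:
        W=np.eye(4);W[:3,:3]=R.from_quat(s['eef_rot']).as_matrix();W[:3,3]=s['tool_pos'];T=W@np.array(d['T_tool_cam'])
    d['T']=T;return d
def plane(d,uv,z):
    K=d['mtx'];uv=np.atleast_2d(np.array(uv,float))
    v=np.c_[(uv[:,0]-K[0,2])/K[0,0],-(uv[:,1]-K[1,2])/K[1,1],-np.ones(len(uv))]@d['T'][:3,:3].T
    c=d['T'][:3,3];t=(z-c[2])/v[:,2];return c+v*t[:,None]
def cloud(d):
    h,w=d['z_map'].shape;u,v=np.meshgrid(np.arange(w),np.arange(h));K=d['mtx'];z=d['z_map']
    p=np.stack([(u-K[0,2])/K[0,0]*z,-(v-K[1,2])/K[1,1]*z,-z],-1)
    return p@d['T'][:3,:3].T+d['T'][:3,3]
def proj(d,P):
    K=d['mtx'];p=(np.atleast_2d(P)-d['T'][:3,3])@d['T'][:3,:3]
    return np.c_[K[0,0]*p[:,0]/-p[:,2]+K[0,2],K[1,1]*-p[:,1]/-p[:,2]+K[1,2]]
def save(d,n): cv2.imwrite('pics/'+n+'.png',cv2.cvtColor(d['frame'],cv2.COLOR_RGB2BGR))
E
python3 - <<'E'
from h import *
print(r.get_state())
for n in('scene','top','wrist'):
    d=snap(n);save(d,n+'1');print(n,{k:v for k,v in d.items() if k not in('frame','z_map')})
E
```

```text
pics
{'clock': 0.0, 'q': array([ 1.28881598,  0.68999096, -0.19452208,  1.56634306,  0.15727075,
        0.90249714, -0.21511095]), 'qd': array([-0.00177862,  0.00023727, -0.0009861 ,  0.00062177,  0.00128759,
       -0.00028434, -0.00072823]), 'joint_torque': array([-6.83306607e-04, -5.27556145e+01, -1.26735717e+00, -1.53427845e+01,
       -5.27163979e-02,  6.42619343e-03,  1.59798583e-04]), 'tool_pos': array([ 0.19383967, -0.59343834,  0.2000062 ]), 'eef_rot': array([ 9.87555966e-01,  1.57265247e-01, -1.97380537e-04, -9.03526571e-04]), 'contact_force': array([-0.00451623,  0.12105881,  0.31734304]), 'moment': array([-0.01790524,  0.00426797,  0.00581511]), 'opening': 0.9993667651517598}
scene {'mtx': array([[516.65979728,   0.        , 308.24334805],
       [  0.        , 516.65979728, 199.87514509],
       [  0.        ,   0.        ,   1.        ]]), 'position': array([-0.26570768,  0.64220673,  0.53023917]), 'orientation': array([-0.2223288 ,  0.49882252,  0.76291425, -0.34598822]), 'T': array([[-0.66172412,  0.30611346, -0.68440904, -0.26570768],
       [-0.7497239 , -0.2629364
[... 879 characters left out ...]
_tool_cam': array([[ 9.11324419e-04,  9.59087191e-01,  2.83109394e-01,
         7.44184629e-02],
       [ 9.99998455e-01, -4.48421957e-04, -1.69986325e-03,
        -1.70871313e-05],
       [-1.50336460e-03,  2.83110506e-01, -9.59086118e-01,
        -1.84321583e-01],
       [ 0.00000000e+00,  0.00000000e+00,  0.00000000e+00,
         1.00000000e+00]]), 'T': array([[ 3.11531665e-01,  9.11322732e-01,  2.69144758e-01,
         2.64721782e-01],
       [-9.50235769e-01,  2.98796010e-01,  8.81642085e-02,
        -5.70674838e-01],
       [-7.33326850e-05, -2.83216919e-01,  9.59055875e-01,
         3.84436627e-01],
       [ 0.00000000e+00,  0.00000000e+00,  0.00000000e+00,
         1.00000000e+00]])}
```

View pics/top1.png

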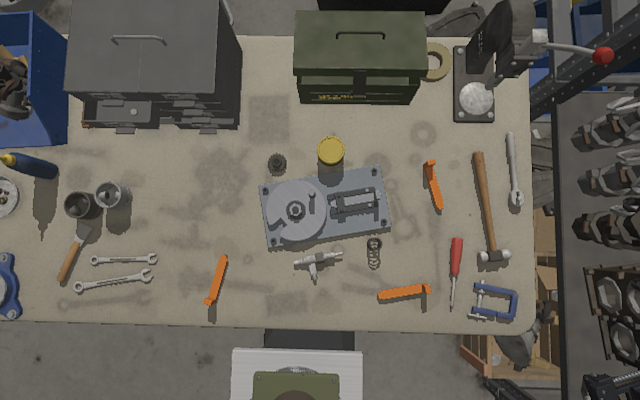

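View pics/scene1.png

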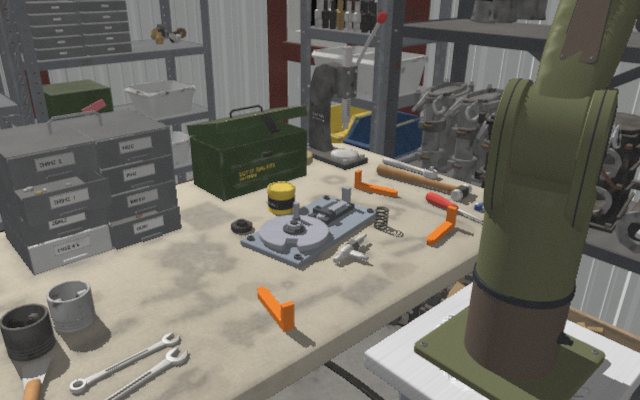

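```bash
python3 - <<'E'
from h import *
d=snap('top')
c=d['frame'][130:290,230:470];cv2.imwrite('pics/tc.png',cv2.cvtColor(cv2.resize(c,None,fx=3.3,fy=3.3,interpolation=cv2.INTER_CUBIC),cv2.COLOR_RGB2BGR))
d=snap('scene')
c=d['frame'][160:280,220:420];cv2.imwrite('pics/sc.png',cv2.cvtColor(cv2.resize(c,None,fx=4,fy=4,interpolation=cv2.INTER_CUBIC),cv2.COLOR_RGB2BGR))
E
```

```text
(no output)
```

View pics/tc.png

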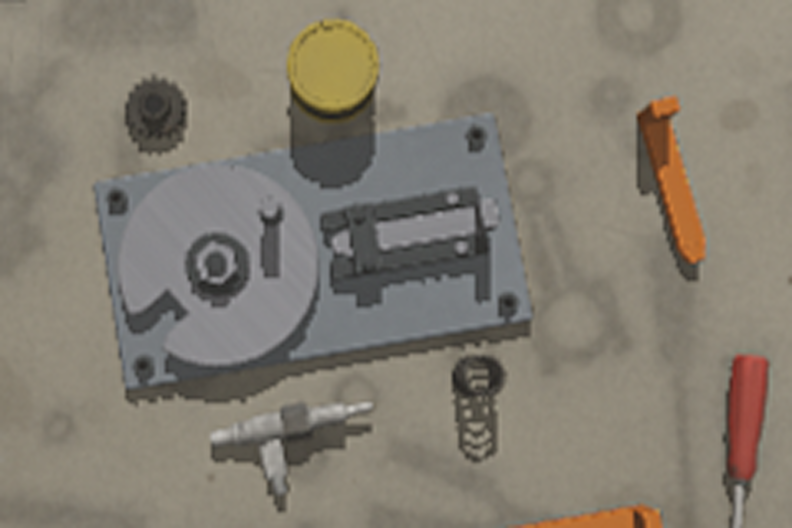

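View pics/sc.png

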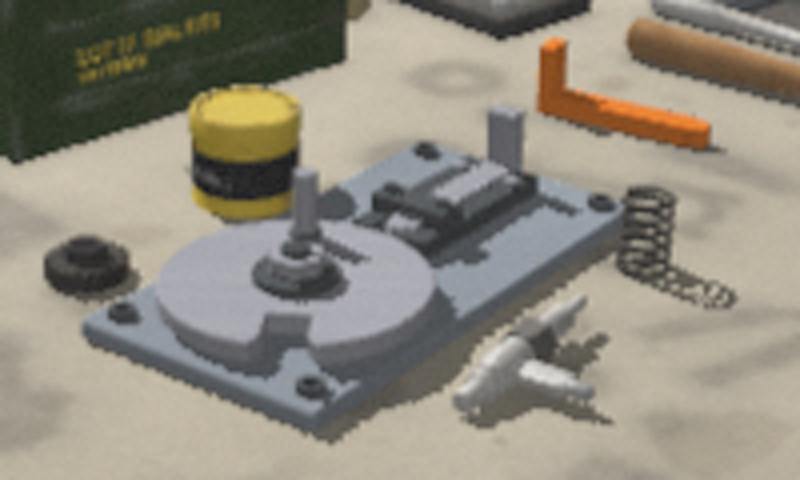

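View pics/wrist1.png

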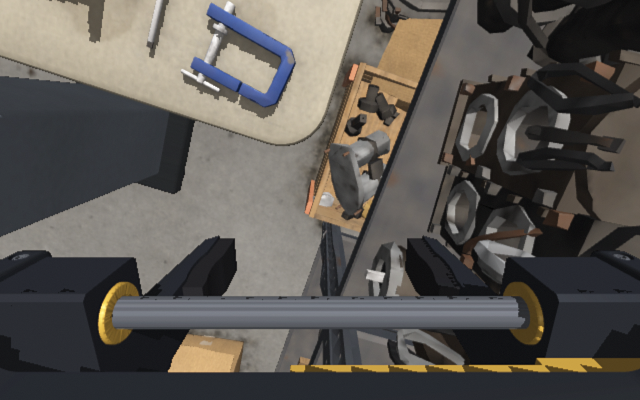

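```bash
cat > meas.py <<'E'
from h import *
def run(name,show=True):
    d=snap(name);P=cloud(d);ok=d['z_map']>0
    return d,P,ok
if __name__=='__main__':
    d,P,ok=run('top')
    X,Y,Z=P[...,0],P[...,1],P[...,2]
    roi=ok&(X>.25)&(X<.65)&(abs(Y+.07)<.25)
    tab=roi&(abs(Z)<.008);print('table z',np.median(Z[tab]))
    hsv=cv2.cvtColor(d['frame'],cv2.COLOR_RGB2HSV)
    def pix(m): v,u=np.nonzero(m);return np.c_[u,v]
    m=((hsv[...,0]>95)&(hsv[...,0]<125)&(hsv[...,1]>25)&roi).astype(np.uint8)
    print(m.sum())
    m2=(roi&(Z>.008)&(Z<.035)&(hsv[...,1]<80)).astype(np.uint8)
    m2=cv2.morphologyEx(m2,cv2.MORPH_OPEN,np.ones((5,5)))
    n,l,s,c=cv2.connectedComponentsWithStats(m2);i=1+s[1:,4].argmax()
    pts=plane(d,pix(l==i),.012)[:,:2]
    rc=cv2.minAreaRect((pts*1000).astype(np.float32));print('base rect',rc);print(cv2.boxPoints(rc))
    for lo,hi in((.022,.032),(.045,.1)):
        q=(roi&(Z>lo)&(Z<hi)).astype(np.uint8)
        n,l,s,c=cv2.connectedComponentsWithStats(q)
        for k in range(1,n):
            if s[k,4]>5: 
                g=l==k;print(lo,s[k],P[g].mean(0).round(4),P[g][:,2].max().round(3))
E
python3 meas.py
```

```text
table z 0.0008248264597137123
0
base rect ((504.9473571777344, -58.472015380859375), (159.59567260742188, 309.2522277832031), 11.178109169006348)
[[ 396.68762   77.75116]
 [ 456.6391  -225.63434]
 [ 613.2071  -194.69519]
 [ 553.2556   108.69031]]
0.022 [425 162   4   5   8] [ 0.6091 -0.3067  0.0283] 0.032
0.022 [ 266  180   61   61 2438] [0.4927 0.0077 0.0278] 0.032
0.022 [343 186  35  26 607] [ 0.5222 -0.1458  0.0257] 0.031
0.022 [328 193   9  14  79] [ 0.5192 -0.0789  0.0254] 0.03
0.022 [330 208   8   6  39] [ 0.4911 -0.0825  0.0248] 0.031
0.022 [311 253  14   9  68] [ 0.3763 -0.049   0.0242] 0.029
0.022 [422 284   3   8   9] [ 0.313  -0.2993  0.0288] 0.032
0.045 [317 143  28  21 469] [ 0.6285 -0.072   0.0587] 0.066
0.045 [427 159   7   6  30] [ 0.6125 -0.3128  0.0485] 0.051
0.045 [309 190   6   7  32] [ 0.5293 -0.0297  0.0641] 0.07
0.045 [375 190   7   9  51] [ 0.5297 -0.1859  0.0598] 0.066
0.045 [290 204  11  10  52] [0.4918 0.0108 0.0473] 0.051
0.045 [371 246   3   4   6] [ 0.4037 -0.1751  0.046 ] 0.046
0.045 [425 284   7  10  46] [ 0.3122 -0.3052  0.0487] 0.052
```

Candidates for the bar: the grey bar in the guide (upright end at top px (378,194)) and three orange look-alikes at (432,185), (404,293) and (217,280). I choose the grey one, which lies in the guide under the strap. For the pin, the post at (312,194) stands on the disc, while the nut at (295,209) is the hub. The crops confirm both choices.

```bash
cat > plan.py <<'E'
from h import *
import sys,json
C=np.array([.5050,-.0585]);A=np.deg2rad(101.18)
ex=np.array([np.cos(A),np.sin(A)]);ey=np.array([-ex[1],ex[0]])
b2w=lambda x,y:C+x*ex+y*ey
w2b=lambda p:np.array([(p[:2]-C)@ex,(p[:2]-C)@ey])
def pose():
    s=r.get_state();M=R.from_quat(s['eef_rot']).as_matrix()
    return s,s['tool_pos'],np.arctan2(M[1,0],M[0,0]),M
def rows(way):  # way: list of (x,y,z,xangle_deg) world
    s,p,a,M=pose();out=[]
    for w in way:
        t=np.array(w[:3]);d=t-p
        x=np.array([np.cos(a),np.sin(a),0]);y=np.array([np.sin(a),-np.cos(a),0])
        da=(np.deg2rad(w[3])-a+np.pi)%(2*np.pi)-np.pi
        out.append(dict(dx=round(d@x,4),dy=round(d@y,4),dz=round(-d[2],4),yaw=round(-da,3)));p=t;a+=da
    return out
def info():
    s,p,a,M=pose();print('t',round(s['clock'],2),'p',p.round(4),'base',w2b(p).round(4),'xang',np.rad2deg(a).round(1),'tilt',M[2,2].round(4),'F',s['contact_force'].round(1),'op',round(s['opening'],2),'q',s['q'].round(2))
def line(t,n):
    s,p,a,M=pose();t=np.array(t,float);a=np.rad2deg(a);p0=np.r_[p,a]
    dd=t-p0;dd[3]=(dd[3]+180)%360-180
    return [p0+dd*k/n for k in range(1,n+1)]
def pr(rs):
    for i in range(0,len(rs),5):
        print(i//5,'\n'.join('  '+json.dumps(q) for q in rs[i:i+5]))
E
python3 - <<'E'
from plan import *
info()
pb=w2b(np.array([.5293,-.0297]));print('pin',pb, 'tail',w2b(np.array([.5297,-.1859])))
t=b2w(.010,-.008);print(t);pr(rows(line([*t,.14,60],15)))
E
```

```text
t 0.3 p [ 0.194  -0.5939  0.2006] base [-0.4649  0.4089] xang 18.1 tilt -1.0 F [0.7 0.4 0.8] op 1.0 q [ 1.29  0.69 -0.19  1.57  0.16  0.9  -0.22]
pin [ 0.02354189 -0.02942294] tail [-0.12977145  0.00047057]
[ 0.51090926 -0.04713864]
0   {"dx": 0.0314, "dy": -0.0281, "dz": 0.004, "yaw": -0.049}
  {"dx": 0.0327, "dy": -0.0265, "dz": 0.004, "yaw": -0.049}
  {"dx": 0.034, "dy": -0.0249, "dz": 0.004, "yaw": -0.049}
  {"dx": 0.0352, "dy": -0.0232, "dz": 0.004, "yaw": -0.049}
  {"dx": 0.0362, "dy": -0.0215, "dz": 0.004, "yaw": -0.049}
1   {"dx": 0.0373, "dy": -0.0197, "dz": 0.004, "yaw": -0.049}
  {"dx": 0.0382, "dy": -0.0178, "dz": 0.004, "yaw": -0.049}
  {"dx": 0.039, "dy": -0.016, "dz": 0.004, "yaw": -0.049}
  {"dx": 0.0397, "dy": -0.014, "dz": 0.004, "yaw": -0.049}
  {"dx": 0.0404, "dy": -0.0121, "dz": 0.004, "yaw": -0.049}
2   {"dx": 0.0409, "dy": -0.0101, "dz": 0.004, "yaw": -0.049}
  {"dx": 0.0413, "dy": -0.0081, "dz": 0.004, "yaw": -0.049}
  {"dx": 0.0417, "dy": -0.0061, "dz": 0.004, "yaw": -0.049}
  {"dx": 0.0419, "dy": -0.004, "dz": 0.004, "yaw": -0.049}
  {"dx": 0.0421, "dy": -0.002, "dz": 0.004, "yaw": -0.049}
```

Request:
play_rows --targets '[{"jaw": 1, "dx": 0.031, "dy": -0.028, "dz": 0.002, "yaw": -0.05}, {"jaw": 1, "dx": 0.033, "dy": -0.027, "dz": 0.002, "yaw": -0.05}, {"jaw": 1, "dx": 0.034, "dy": -0.025, "dz": 0.002, "yaw": -0.05}, {"jaw": 1, "dx": 0.035, "dy": -0.023, "dz": 0.002, "yaw": -0.05}, {"jaw": 1, "dx": 0.036, "dy": -0.022, "dz": 0.002, "yaw": -0.05}]' --squeeze 5

```text
clock: 0.8
tool_pos: [0.2967, -0.4126, 0.1891]
eef_rot: [0.961, 0.277, -0.001, 0.003]
contact_force: [1.6, -0.3, -0.4]
opening: 0.567
```

Request:
play_rows --targets '[{"jaw": 1, "dx": 0.037, "dy": -0.02, "dz": 0.002, "yaw": -0.05}, {"jaw": 1, "dx": 0.038, "dy": -0.018, "dz": 0.002, "yaw": -0.05}, {"jaw": 1, "dx": 0.039, "dy": -0.016, "dz": 0.002, "yaw": -0.05}, {"jaw": 1, "dx": 0.04, "dy": -0.014, "dz": 0.002, "yaw": -0.05}, {"jaw": 1, "dx": 0.04, "dy": -0.012, "dz": 0.002, "yaw": -0.05}]'

```text
clock: 1.3
tool_pos: [0.4043, -0.2225, 0.1784]
eef_rot: [0.917, 0.399, -0.001, 0.004]
contact_force: [0.8, 0.3, 0.4]
opening: 0.117
```

```bash
python3 - <<'E'
from plan import *
info()
t=b2w(.010,-.008);pr(rows(line([*t,.14,60],10)))
E
```

```text
t 1.3 p [ 0.4043 -0.2225  0.1784] base [-0.1413  0.1306] xang 47.0 tilt -1.0 F [0.8 0.3 0.4] op 0.12 q [ 0.58  0.52 -0.27  2.07  0.26  0.58 -0.63]
0   {"dx": 0.0201, "dy": -0.0042, "dz": 0.0038, "yaw": -0.023}
  {"dx": 0.0202, "dy": -0.0037, "dz": 0.0038, "yaw": -0.023}
  {"dx": 0.0203, "dy": -0.0032, "dz": 0.0038, "yaw": -0.023}
  {"dx": 0.0203, "dy": -0.0028, "dz": 0.0038, "yaw": -0.023}
  {"dx": 0.0204, "dy": -0.0023, "dz": 0.0038, "yaw": -0.023}
1   {"dx": 0.0204, "dy": -0.0019, "dz": 0.0038, "yaw": -0.023}
  {"dx": 0.0205, "dy": -0.0014, "dz": 0.0038, "yaw": -0.023}
  {"dx": 0.0205, "dy": -0.0009, "dz": 0.0038, "yaw": -0.023}
  {"dx": 0.0205, "dy": -0.0005, "dz": 0.0038, "yaw": -0.023}
  {"dx": 0.0205, "dy": 0.0, "dz": 0.0038, "yaw": -0.023}
```

Request:
play_rows --targets '[{"jaw": 1, "dx": 0.036, "dy": -0.007, "dz": 0.006, "yaw": -0.04}, {"jaw": 1, "dx": 0.036, "dy": -0.006, "dz": 0.006, "yaw": -0.04}, {"jaw": 1, "dx": 0.036, "dy": -0.005, "dz": 0.006, "yaw": -0.04}, {"jaw": 1, "dx": 0.036, "dy": -0.004, "dz": 0.006, "yaw": -0.04}, {"jaw": 1, "dx": 0.03, "dy": -0.003, "dz": 0.006, "yaw": -0.04}]'

```text
clock: 1.8
tool_pos: [0.4983, -0.0622, 0.1477]
eef_rot: [0.87, 0.493, 0.001, 0.005]
contact_force: [-0.5, -0.0, -0.0]
opening: 0.003
```

```bash
python3 - <<'E'
from plan import *
info()
t=b2w(.009,-.007);pr(rows(line([*t,.09,60],5)))
d=snap('wrist');save(d,'w2')
E
```

```text
t 1.8 p [ 0.4983 -0.0622  0.1477] base [-0.0023  0.0072] xang 59.1 tilt -0.9999 F [-0.5 -0.  -0. ] op 0.0 q [ 0.2   0.62 -0.27  1.99  0.31  0.57 -0.83]
0   {"dx": 0.0036, "dy": 0.0006, "dz": 0.0115, "yaw": -0.003}
  {"dx": 0.0036, "dy": 0.0006, "dz": 0.0115, "yaw": -0.003}
  {"dx": 0.0036, "dy": 0.0006, "dz": 0.0115, "yaw": -0.003}
  {"dx": 0.0036, "dy": 0.0006, "dz": 0.0115, "yaw": -0.003}
  {"dx": 0.0036, "dy": 0.0006, "dz": 0.0115, "yaw": -0.003}
```

View pics/w2.png

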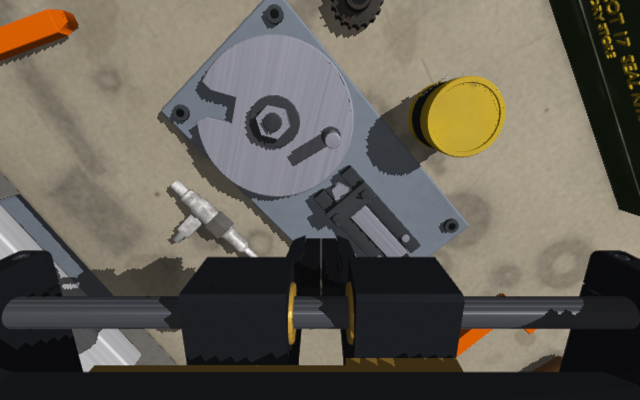

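Wrist view: pin top at (332,137), hub nut at (272,124), slot at (215,103), bar nose at (343,187). Next I cross-check the pin and hub against the top camera, in base coordinates.

```bash
python3 - <<'E'
from plan import *
d=snap('wrist')
for n,uv,z in(('pin',(332,137),.066),('hub',(272,124),.045),('tin',(466,115),.06)):
    p=plane(d,uv,z)[0];print(n,p.round(4),w2b(p).round(4))
t=b2w(.008,-.008);pr(rows(line([*t,.042,60],10)))
E
```

```text
pin [ 0.5364 -0.0187  0.066 ] [ 0.033  -0.0385]
hub [0.4955 0.0164 0.045 ] [ 0.0753 -0.0052]
tin [ 0.6438 -0.061   0.06  ] [-0.0293 -0.1357]
0   {"dx": 0.0014, "dy": 0.0005, "dz": 0.0105, "yaw": -0.001}
  {"dx": 0.0014, "dy": 0.0005, "dz": 0.0105, "yaw": -0.001}
  {"dx": 0.0014, "dy": 0.0005, "dz": 0.0105, "yaw": -0.001}
  {"dx": 0.0014, "dy": 0.0005, "dz": 0.0105, "yaw": -0.001}
  {"dx": 0.0014, "dy": 0.0005, "dz": 0.0105, "yaw": -0.001}
1   {"dx": 0.0014, "dy": 0.0005, "dz": 0.0105, "yaw": -0.001}
  {"dx": 0.0014, "dy": 0.0005, "dz": 0.0105, "yaw": -0.001}
  {"dx": 0.0014, "dy": 0.0005, "dz": 0.0105, "yaw": -0.001}
  {"dx": 0.0014, "dy": 0.0005, "dz": 0.0105, "yaw": -0.001}
  {"dx": 0.0014, "dy": 0.0005, "dz": 0.0105, "yaw": -0.001}
```

```bash
python3 - <<'E'
from plan import *
info()
d=snap('wrist');save(d,'w3');info()
c=d['frame'][40:240,150:510];cv2.imwrite('pics/w3c.png',cv2.cvtColor(cv2.resize(c,None,fx=2.2,fy=2.2,interpolation=cv2.INTER_CUBIC),cv2.COLOR_RGB2BGR))
P=cloud(d);Z=P[...,2];q=((Z>.04)&(Z<.08)&(d['z_map']>0)).astype(np.uint8);q[230:]=0
n,l,s,c=cv2.connectedComponentsWithStats(q)
for k in range(1,n):
    if s[k,4]>20:
        m=P[l==k].mean(0);print(s[k],c[k].round(1),m.round(4),w2b(m).round(4))
E
```

```text
t 1.9 p [ 0.4995 -0.0587  0.1474] base [0.0009 0.0054] xang 59.4 tilt -1.0 F [-0.4  0.1  0.1] op 0.0 q [ 0.2   0.62 -0.28  1.99  0.31  0.56 -0.83]
t 1.95 p [ 0.4979 -0.0619  0.1475] base [-0.002   0.0077] xang 59.2 tilt -1.0 F [-0.6 -0.1 -0.4] op 0.0 q [ 0.2   0.62 -0.27  1.99  0.31  0.57 -0.83]
[ 585    0   55  179 4897] [621.2  60.2] [ 0.7713 -0.0922  0.056 ] [-0.0847 -0.2547]
[ 422   82   84   80 5284] [463.7 121.3] [ 0.6387 -0.0691  0.0584] [-0.0363 -0.1291]
[257 109  35  35 832] [273.9 125.7] [0.4945 0.0112 0.0446] [ 0.0704 -0.0032]
[325 134  17  19 245] [332.9 143.2] [ 0.5328 -0.027   0.0639] [ 0.0256 -0.0334]
```

View pics/w3c.png

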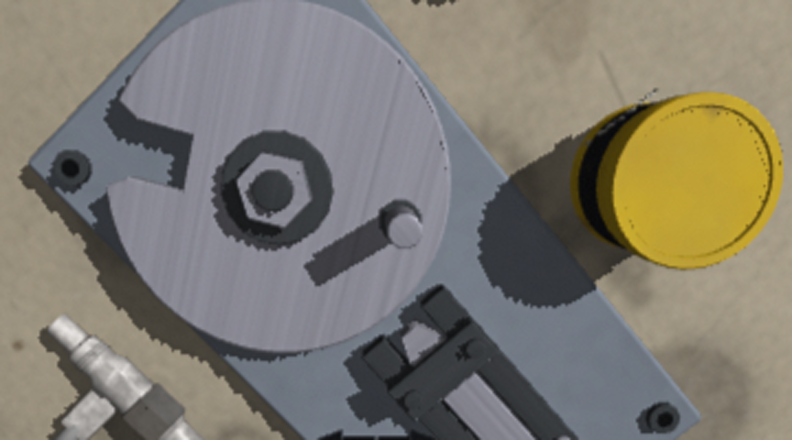

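Request:
play_rows --targets '[{"jaw": 1, "dx": 0.003, "dy": 0.001, "dz": 0.025}, {"jaw": 1, "dx": 0.003, "dy": 0.001, "dz": 0.025}, {"jaw": 1, "dx": 0.003, "dy": 0.0, "dz": 0.025}, {"jaw": 1, "dx": 0.0, "dy": 0.0, "dz": 0.015}, {"jaw": 1, "dx": 0.0, "dy": 0.0, "dz": 0.008}]'

```text
invalid input
```

```bash
cat > arc.py <<'E'
from plan import *
# tool path: pin angle th (base deg); TCP 'back' behind pin along tangent
def tcp(th,back=.016,z=.043):
    a=np.deg2rad(th);rad=np.array([np.cos(a),np.sin(a)]);tan=np.array([-rad[1],rad[0]])
    p=np.array([.070,0])+.055*rad-back*tan
    xa=np.clip(th+90+101.2,55,185)
    return [*b2w(*p),z,xa]
E
python3 - <<'E'
from arc import *
info();pr(rows([tcp(t) for t in(-148,-140,-132,-124,-116)]))
info();info()
E
```

```text
t 1.95 p [ 0.4979 -0.0619  0.1475] base [-0.002   0.0077] xang 59.2 tilt -1.0 F [-0.6 -0.1 -0.4] op 0.0 q [ 0.2   0.62 -0.27  1.99  0.31  0.57 -0.83]
0   {"dx": 0.0281, "dy": 0.006, "dz": 0.1045, "yaw": 0.073}
  {"dx": 0.0073, "dy": 0.0033, "dz": -0.0, "yaw": -0.0}
  {"dx": 0.0077, "dy": 0.0022, "dz": -0.0, "yaw": -0.073}
  {"dx": 0.0078, "dy": 0.0017, "dz": -0.0, "yaw": -0.14}
  {"dx": 0.0078, "dy": 0.0017, "dz": -0.0, "yaw": -0.14}
t 1.95 p [ 0.4979 -0.0619  0.1475] base [-0.002   0.0077] xang 59.2 tilt -1.0 F [-0.6 -0.1 -0.4] op 0.0 q [ 0.2   0.62 -0.27  1.99  0.31  0.57 -0.83]
t 1.95 p [ 0.4979 -0.0619  0.1475] base [-0.002   0.0077] xang 59.2 tilt -1.0 F [-0.6 -0.1 -0.4] op 0.0 q [ 0.2   0.62 -0.27  1.99  0.31  0.57 -0.83]
```

All row fields are needed, including yaw.

Request:
play_rows --targets '[{"jaw": 1, "dx": 0.003, "dy": 0.002, "dz": 0.025, "yaw": 0}, {"jaw": 1, "dx": 0.003, "dy": 0.002, "dz": 0.025, "yaw": 0}, {"jaw": 1, "dx": 0.003, "dy": 0.0, "dz": 0.025, "yaw": 0}, {"jaw": 1, "dx": 0.0, "dy": 0.0, "dz": 0.015, "yaw": 0}, {"jaw": 1, "dx": 0.0, "dy": 0.0, "dz": 0.008, "yaw": 0}]'

```text
clock: 2.45
tool_pos: [0.5065, -0.0656, 0.0488]
eef_rot: [0.872, 0.489, 0.001, 0.008]
contact_force: [-0.2, 0.1, -0.3]
opening: 0.005
```

```bash
python3 - <<'E'
from arc import *
info();pr(rows([tcp(t) for t in(-152,-145,-138,-131,-124)]))
E
```

```text
t 2.45 p [ 0.5065 -0.0656  0.0488] base [-0.0073 -0.0001] xang 58.5 tilt -0.9999 F [-0.2  0.1 -0.3] op 0.0 q [ 0.12  0.79 -0.16  2.04  0.4   0.33 -0.91]
0   {"dx": 0.0234, "dy": -0.0059, "dz": 0.0058, "yaw": 0.061}
  {"dx": 0.0061, "dy": 0.0033, "dz": -0.0, "yaw": -0.0}
  {"dx": 0.0065, "dy": 0.0026, "dz": -0.0, "yaw": -0.0}
  {"dx": 0.0068, "dy": 0.0018, "dz": -0.0, "yaw": -0.091}
  {"dx": 0.0068, "dy": 0.0015, "dz": -0.0, "yaw": -0.122}
```

Request:
play_rows --targets '[{"jaw": 1, "dx": 0.008, "dy": -0.003, "dz": 0.003, "yaw": 0}, {"jaw": 1, "dx": 0.008, "dy": -0.003, "dz": 0.002, "yaw": 0}, {"jaw": 1, "dx": 0.007, "dy": 0.001, "dz": 0.001, "yaw": 0}, {"jaw": 1, "dx": 0.006, "dy": 0.003, "dz": 0, "yaw": 0}, {"jaw": 1, "dx": 0.006, "dy": 0.003, "dz": 0, "yaw": 0}]'

```text
clock: 2.95
tool_pos: [0.5267, -0.0365, 0.0438]
eef_rot: [0.873, 0.487, 0.001, 0.009]
contact_force: [-0.4, -1.5, -0.4]
opening: 0.004
```

```bash
python3 - <<'E'
from arc import *
info();pr(rows([tcp(t) for t in(-138,-131,-124,-117,-110)]))
d=snap('wrist');save(d,'w4')
E
```

```text
t 2.95 p [ 0.5267 -0.0365  0.0438] base [ 0.0173 -0.0256] xang 58.3 tilt -0.9998 F [-0.4 -1.5 -0.4] op 0.0 q [ 0.07  0.81 -0.16  1.99  0.38  0.36 -0.95]
0   {"dx": 0.0003, "dy": -0.0012, "dz": 0.0008, "yaw": 0.057}
  {"dx": 0.0068, "dy": 0.0018, "dz": -0.0, "yaw": -0.091}
  {"dx": 0.0068, "dy": 0.0015, "dz": -0.0, "yaw": -0.122}
  {"dx": 0.0068, "dy": 0.0015, "dz": -0.0, "yaw": -0.122}
  {"dx": 0.0068, "dy": 0.0015, "dz": -0.0, "yaw": -0.122}
```

View pics/w4.png

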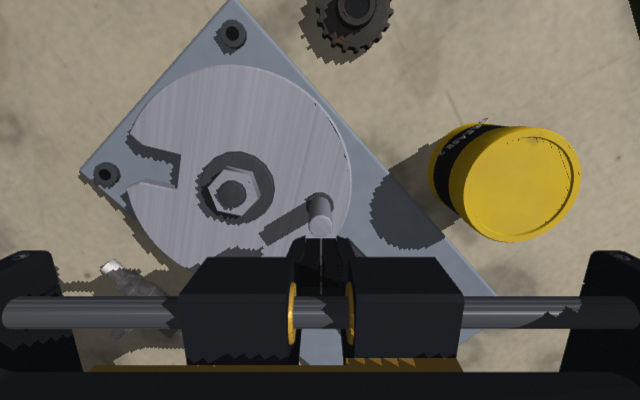

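The pin at (320,222) sits centred against the fingertips and the contact force is about 1.5 N. I carry on along the arc.

Request:
play_rows --targets '[{"jaw": 1, "dx": 0.007, "dy": 0.002, "dz": 0, "yaw": -0.09}, {"jaw": 1, "dx": 0.007, "dy": 0.002, "dz": 0, "yaw": -0.12}, {"jaw": 1, "dx": 0.007, "dy": 0.002, "dz": 0, "yaw": -0.12}, {"jaw": 1, "dx": 0.007, "dy": 0.002, "dz": 0, "yaw": -0.12}, {"jaw": 1, "dx": 0.007, "dy": 0.002, "dz": 0, "yaw": -0.12}]'

```text
clock: 3.5
tool_pos: [0.5525, -0.006, 0.0456]
eef_rot: [0.694, 0.72, -0.0, 0.012]
contact_force: [0.4, -0.9, -0.2]
opening: 0.002
```

```bash
cat > nxt.py <<'E'
from arc import *
info();s,p,a,M=pose()
b=w2b(p)-[.07,0];rr=np.hypot(*b);th=np.rad2deg(np.arctan2(b[1],b[0]))+np.rad2deg(np.arctan2(.016,.055));print('r',rr.round(4),'pin th if touching',th.round(1))
st=float(sys.argv[1]) if len(sys.argv)>1 else 8
pr(rows([tcp(th+st*k) for k in range(1,6)]))
E
python3 nxt.py
```

```text
t 3.5 p [ 0.5525 -0.006   0.0456] base [ 0.0423 -0.0568] xang 92.1 tilt -0.9997 F [ 0.4 -0.9 -0.2] op 0.0 q [ 0.1   0.84 -0.31  1.92  0.58  0.46 -0.6 ]
r 0.0632 pin th if touching -99.8
0   {"dx": 0.0095, "dy": -0.0039, "dz": 0.0026, "yaw": -0.127}
  {"dx": 0.0078, "dy": 0.0017, "dz": -0.0, "yaw": -0.14}
  {"dx": 0.0078, "dy": 0.0017, "dz": -0.0, "yaw": -0.14}
  {"dx": 0.0078, "dy": 0.0017, "dz": -0.0, "yaw": -0.14}
  {"dx": 0.0078, "dy": 0.0017, "dz": -0.0, "yaw": -0.14}
```

Request:
play_rows --targets '[{"jaw": 1, "dx": 0.008, "dy": -0.004, "dz": 0.002, "yaw": -0.13}, {"jaw": 1, "dx": 0.008, "dy": 0.0, "dz": 0.001, "yaw": -0.14}, {"jaw": 1, "dx": 0.008, "dy": 0.0, "dz": 0, "yaw": -0.14}, {"jaw": 1, "dx": 0.008, "dy": 0.001, "dz": 0, "yaw": -0.14}, {"jaw": 1, "dx": 0.008, "dy": 0.001, "dz": 0, "yaw": -0.14}]'

```text
clock: 4.0
tool_pos: [0.5416, 0.0326, 0.0433]
eef_rot: [0.398, 0.917, -0.003, 0.014]
contact_force: [0.2, -0.5, 1.1]
opening: 0.006
```

```bash
python3 nxt.py; python3 - <<'E'
from h import *
d=snap('wrist');save(d,'w5')
E
```

```text
t 4.0 p [0.5416 0.0326 0.0433] base [ 0.0823 -0.0536] xang 133.1 tilt -0.9996 F [ 0.2 -0.5  1.1] op 0.01 q [ 0.12  0.86 -0.46  1.95  0.81  0.51 -0.18]
r 0.055 pin th if touching -60.9
0   {"dx": 0.007, "dy": 0.0042, "dz": 0.0003, "yaw": -0.091}
  {"dx": 0.0078, "dy": 0.0017, "dz": -0.0, "yaw": -0.14}
  {"dx": 0.0078, "dy": 0.0017, "dz": -0.0, "yaw": -0.14}
  {"dx": 0.0078, "dy": 0.0017, "dz": -0.0, "yaw": -0.14}
  {"dx": 0.0078, "dy": 0.0017, "dz": -0.0, "yaw": -0.14}
```

View pics/w5.png

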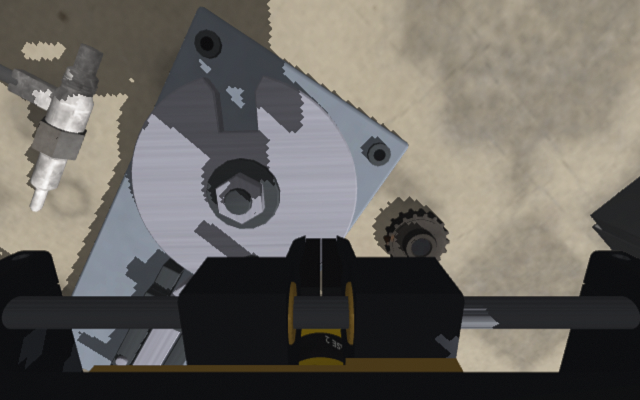

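In this view the slot still points to base 32° (slot at (240,110), hub at (237,200)). So the fingers slipped round the outside of the pin and the disc did not turn. I'll go back and push with the fingers about 11 mm apart, so the 14 mm pin seats against both tips and cannot slide off sideways. The gap is fixed, so this does not squeeze the pin.

```bash
python3 - <<'E'
from arc import *
info()
w=line([*pose()[1][:2],.10,133],2);t=tcp(-148,.034,.09);
s,p,a,M=pose();print(t)
q0=np.array(w[-1]);q1=np.array([*t[:3],50.])
w+= [q0+(q1-q0)*k/13 for k in range(1,14)];pr(rows(w))
E
```

```text
t 4.05 p [0.5408 0.0343 0.0433] base [ 0.0841 -0.0531] xang 133.5 tilt -0.9996 F [0.  0.9 0.4] op 0.01 q [ 0.11  0.86 -0.47  1.95  0.81  0.51 -0.18]
[np.float64(0.5042706026474876), np.float64(-0.05320076030475953), 0.09, np.float64(55.0)]
0   {"dx": 0.0, "dy": 0.0, "dz": -0.0284, "yaw": 0.004}
  {"dx": 0.0, "dy": 0.0, "dz": -0.0284, "yaw": 0.004}
  {"dx": -0.003, "dy": -0.0066, "dz": 0.0008, "yaw": 0.111}
  {"dx": -0.0037, "dy": -0.0063, "dz": 0.0008, "yaw": 0.111}
  {"dx": -0.0044, "dy": -0.0058, "dz": 0.0008, "yaw": 0.111}
1   {"dx": -0.005, "dy": -0.0053, "dz": 0.0008, "yaw": 0.111}
  {"dx": -0.0056, "dy": -0.0047, "dz": 0.0008, "yaw": 0.111}
  {"dx": -0.0061, "dy": -0.0041, "dz": 0.0008, "yaw": 0.111}
  {"dx": -0.0065, "dy": -0.0034, "dz": 0.0008, "yaw": 0.111}
  {"dx": -0.0068, "dy": -0.0026, "dz": 0.0008, "yaw": 0.111}
2   {"dx": -0.0071, "dy": -0.0018, "dz": 0.0008, "yaw": 0.111}
  {"dx": -0.0072, "dy": -0.001, "dz": 0.0008, "yaw": 0.111}
  {"dx": -0.0073, "dy": -0.0002, "dz": 0.0008, "yaw": 0.111}
  {"dx": -0.0073, "dy": 0.0006, "dz": 0.0008, "yaw": 0.111}
  {"dx": -0.0072, "dy": 0.0014, "dz": 0.0008, "yaw": 0.111}
```

Request:
play_rows --targets '[{"jaw": 0.87, "dx": 0, "dy": 0, "dz": -0.03, "yaw": 0}, {"jaw": 0.87, "dx": 0, "dy": 0, "dz": -0.03, "yaw": 0}, {"jaw": 0.87, "dx": -0.003, "dy": -0.006, "dz": 0, "yaw": 0.13}, {"jaw": 0.87, "dx": -0.004, "dy": -0.006, "dz": 0, "yaw": 0.13}, {"jaw": 0.87, "dx": -0.004, "dy": -0.006, "dz": 0, "yaw": 0.13}]'

```text
clock: 4.55
tool_pos: [0.533, 0.0162, 0.1068]
eef_rot: [0.576, 0.818, 0.002, 0.014]
contact_force: [-0.3, -0.0, -0.4]
opening: 0.127
```

Request:
play_rows --targets '[{"jaw": 0.87, "dx": -0.005, "dy": -0.005, "dz": 0, "yaw": 0.12}, {"jaw": 0.87, "dx": -0.006, "dy": -0.005, "dz": 0, "yaw": 0.12}, {"jaw": 0.87, "dx": -0.006, "dy": -0.004, "dz": 0, "yaw": 0.12}, {"jaw": 0.87, "dx": -0.007, "dy": -0.003, "dz": 0, "yaw": 0.12}, {"jaw": 0.87, "dx": -0.007, "dy": -0.003, "dz": 0, "yaw": 0.12}]'

```text
clock: 5.05
tool_pos: [0.5174, -0.0198, 0.1089]
eef_rot: [0.805, 0.594, 0.008, 0.014]
contact_force: [-0.1, 0.4, 0.7]
opening: 0.128
```

```bash
python3 - <<'E'
from arc import *
info()
t=tcp(-148,.034,.09);t[3]=52;pr(rows(line(t,5)))
E
```

```text
t 5.05 p [ 0.5174 -0.0198  0.1089] base [ 0.0356 -0.0196] xang 72.8 tilt -0.9995 F [-0.1  0.4  0.7] op 0.13 q [ 0.11  0.69 -0.28  2.    0.43  0.48 -0.79]
0   {"dx": -0.0072, "dy": -0.0005, "dz": 0.0038, "yaw": 0.073}
  {"dx": -0.0072, "dy": -0.0, "dz": 0.0038, "yaw": 0.073}
  {"dx": -0.0072, "dy": 0.0005, "dz": 0.0038, "yaw": 0.073}
  {"dx": -0.0071, "dy": 0.001, "dz": 0.0038, "yaw": 0.073}
  {"dx": -0.007, "dy": 0.0016, "dz": 0.0038, "yaw": 0.073}
```

Request:
play_rows --targets '[{"jaw": 0.87, "dx": -0.008, "dy": 0, "dz": 0.002, "yaw": 0.08}, {"jaw": 0.87, "dx": -0.008, "dy": 0, "dz": 0.002, "yaw": 0.08}, {"jaw": 0.87, "dx": -0.007, "dy": 0, "dz": 0.002, "yaw": 0.08}, {"jaw": 0.87, "dx": -0.007, "dy": 0.001, "dz": 0.002, "yaw": 0.08}, {"jaw": 0.87, "dx": -0.006, "dy": 0.001, "dz": 0.002, "yaw": 0.04}]'

```text
clock: 5.55
tool_pos: [0.5053, -0.0561, 0.1008]
eef_rot: [0.905, 0.425, 0.013, 0.015]
contact_force: [0.9, 1.0, 0.2]
opening: 0.13
```

Request:
play_rows --targets '[{"jaw": 0.87, "dx": 0, "dy": 0, "dz": 0, "yaw": 0}, {"jaw": 0.87, "dx": 0, "dy": 0, "dz": 0, "yaw": 0}, {"jaw": 0.87, "dx": 0, "dy": 0, "dz": 0, "yaw": 0}, {"jaw": 0.87, "dx": 0, "dy": 0, "dz": 0, "yaw": 0}, {"jaw": 0.87, "dx": 0, "dy": 0, "dz": 0, "yaw": 0}]'

```text
clock: 6.05
tool_pos: [0.506, -0.0561, 0.1012]
eef_rot: [0.905, 0.425, 0.013, 0.015]
contact_force: [-0.0, -0.2, -0.5]
opening: 0.129
```

```bash
cat > pinm.py <<'E'
from arc import *
def pins(d,lo=.05,hi=.08,ymax=240):
    P=cloud(d);Z=P[...,2];q=((Z>lo)&(Z<hi)&(d['z_map']>0)).astype(np.uint8);q[ymax:]=0
    n,l,s,c=cv2.connectedComponentsWithStats(q)
    for k in range(1,n):
        if s[k,4]>20:
            m=P[l==k].mean(0);pa=m.copy();
            M=R.from_quat(r.get_state()['eef_rot']).as_matrix();t=M.T@(m-r.get_state()['tool_pos'])
            print(s[k],c[k].round(0),m.round(4),'base',w2b(m).round(4),'tool',t.round(4))
E
python3 - <<'E'
from pinm import *
info();d=snap('wrist');save(d,'w6');info();pins(d,.04)
t=tcp(-148,.034,.043);t[3]=52;pr(rows(line(t,5)))
E
```

```text
t 6.05 p [ 0.506  -0.0561  0.1012] base [ 0.0022 -0.0015] xang 50.3 tilt -0.9992 F [-0.  -0.2 -0.5] op 0.13 q [ 0.11  0.69 -0.17  2.04  0.32  0.4  -1.  ]
t 6.1 p [ 0.5061 -0.0561  0.1012] base [ 0.0022 -0.0015] xang 50.3 tilt -0.9992 F [ 0.7  0.4 -0.8] op 0.13 q [ 0.11  0.69 -0.17  2.04  0.32  0.4  -1.  ]
[623   0  17  35 325] [633.  12.] [ 0.7712 -0.0935  0.0442] base [-0.086  -0.2543] tool [0.1398 0.2256 0.0672]
[ 420   57  101   99 7625] [471. 106.] [ 0.6388 -0.0688  0.0584] base [-0.036  -0.1292] tool [0.0745 0.1086 0.0478]
[ 229  129   41   38 1140] [249. 148.] [0.4948 0.0113 0.0446] base [ 0.0704 -0.0035] tool [ 0.044  -0.0538  0.0552]
[311 146  20  23 354] [320. 157.] [ 0.5332 -0.0268  0.0637] base [ 0.0256 -0.0338] tool [0.0394 0.0008 0.038 ]
0   {"dx": 0.0002, "dy": -0.0006, "dz": 0.0116, "yaw": -0.006}
  {"dx": 0.0002, "dy": -0.0006, "dz": 0.0116, "yaw": -0.006}
  {"dx": 0.0002, "dy": -0.0006, "dz": 0.0116, "yaw": -0.006}
  {"dx": 0.0002, "dy": -0.0006, "dz": 0.0116, "yaw": -0.006}
  {"dx": 0.0002, "dy": -0.0006, "dz": 0.0116, "yaw": -0.006}
```

View pics/w6.png

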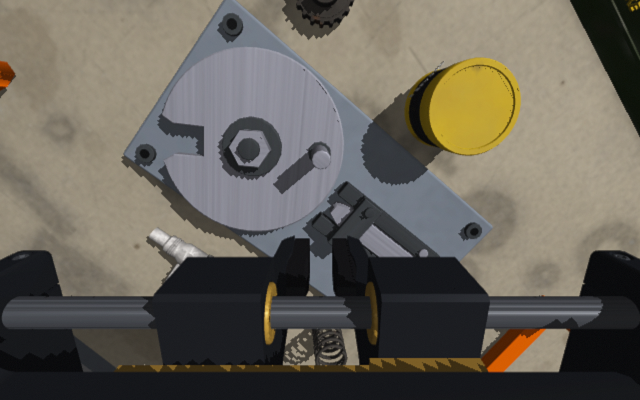

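Settled view: pin at (320,157), dead ahead of the gap between the fingers (tool y offset 0.8 mm, 39 mm ahead). I descend and advance slowly.

Request:
play_rows --targets '[{"jaw": 0.87, "dx": 0, "dy": 0, "dz": 0.014, "yaw": 0}, {"jaw": 0.87, "dx": 0, "dy": 0, "dz": 0.014, "yaw": 0}, {"jaw": 0.87, "dx": 0, "dy": 0, "dz": 0.014, "yaw": 0}, {"jaw": 0.87, "dx": 0, "dy": 0, "dz": 0.01, "yaw": 0}, {"jaw": 0.87, "dx": 0, "dy": 0, "dz": 0.004, "yaw": 0}]'

```text
clock: 6.6
tool_pos: [0.5101, -0.0561, 0.0444]
eef_rot: [0.905, 0.426, 0.015, 0.015]
contact_force: [-0.0, -0.5, 0.7]
opening: 0.13
```

```bash
python3 - <<'E'
from pinm import *
info();d=snap('wrist');info();pins(d,.04)
E
```

```text
t 6.6 p [ 0.5101 -0.0561  0.0444] base [ 0.0014 -0.0055] xang 50.4 tilt -0.9991 F [-0.  -0.5  0.7] op 0.13 q [ 0.07  0.8  -0.1   2.07  0.36  0.25 -1.04]
t 6.65 p [ 0.51   -0.056   0.0442] base [ 0.0015 -0.0054] xang 50.4 tilt -0.9991 F [ 0.1 -0.1 -0. ] op 0.13 q [ 0.07  0.8  -0.1   2.07  0.36  0.25 -1.04]
[  446    45   137   129 13427] [515. 109.] [ 0.6386 -0.0682  0.0582] base [-0.0354 -0.1292] tool [ 0.0728  0.1072 -0.0087]
[ 200  139   55   49 1902] [227. 163.] [0.495  0.0113 0.0446] base [ 0.0704 -0.0037] tool [ 0.0423 -0.0544 -0.002 ]
[307 161  25  32 642] [319. 176.] [ 0.5334 -0.0265  0.0633] base [ 0.0258 -0.0341] tool [ 0.0379  0.     -0.0186]
```

Request:
play_rows --targets '[{"jaw": 0.87, "dx": 0.005, "dy": 0, "dz": 0, "yaw": 0}, {"jaw": 0.87, "dx": 0.005, "dy": 0, "dz": 0, "yaw": 0}, {"jaw": 0.87, "dx": 0.005, "dy": 0, "dz": 0, "yaw": 0}, {"jaw": 0.87, "dx": 0.005, "dy": 0, "dz": 0, "yaw": 0}, {"jaw": 0.87, "dx": 0.004, "dy": 0, "dz": 0, "yaw": 0}]'

```text
clock: 7.15
tool_pos: [0.5277, -0.0358, 0.0461]
eef_rot: [0.905, 0.426, 0.016, 0.015]
contact_force: [0.2, -0.2, -0.4]
opening: 0.132
```

```bash
python3 - <<'E'
from pinm import *
info();d=snap('wrist');save(d,'w7');info();pins(d,.04)
E
python3 nxt.py 5
```

```text
t 7.15 p [ 0.5277 -0.0358  0.0461] base [ 0.0178 -0.0266] xang 50.4 tilt -0.999 F [ 0.2 -0.2 -0.4] op 0.13 q [ 0.04  0.8  -0.11  2.02  0.34  0.29 -1.05]
t 7.2 p [ 0.5283 -0.035   0.0462] base [ 0.0185 -0.0274] xang 50.5 tilt -0.999 F [-0.5  0.3  0.5] op 0.13 q [ 0.04  0.8  -0.11  2.02  0.34  0.29 -1.05]
[  440    99   128   118 11669] [504. 157.] [ 0.6389 -0.0677  0.0582] base [-0.035  -0.1296] tool [ 0.0454  0.1064 -0.0068]
[ 205  182   52   46 1677] [230. 205.] [0.4954 0.0116 0.0446] base [ 0.0706 -0.0041] tool [ 0.0149 -0.0552 -0.0005]
[306 201  25  36 697] [317. 219.] [ 0.534  -0.0259  0.0612] base [ 0.0264 -0.0347] tool [ 0.0109 -0.0009 -0.0149]
t 7.2 p [ 0.5283 -0.035   0.0462] base [ 0.0185 -0.0274] xang 50.5 tilt -0.999 F [-0.5  0.3  0.5] op 0.13 q [ 0.04  0.8  -0.11  2.02  0.34  0.29 -1.05]
r 0.0584 pin th if touching -135.7
0   {"dx": 0.0051, "dy": -0.0003, "dz": 0.0032, "yaw": -0.175}
  {"dx": 0.0049, "dy": 0.0012, "dz": -0.0, "yaw": -0.087}
  {"dx": 0.0049, "dy": 0.0012, "dz": -0.0, "yaw": -0.087}
  {"dx": 0.0049, "dy": 0.0012, "dz": -0.0, "yaw": -0.087}
  {"dx": 0.0049, "dy": 0.0012, "dz": -0.0, "yaw": -0.087}
```

View pics/w7.png

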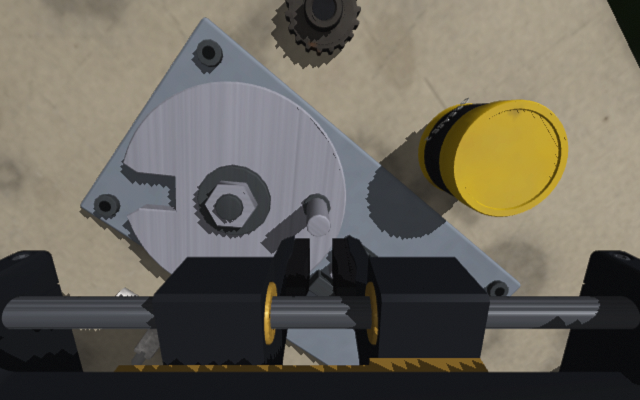

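Request:
play_rows --targets '[{"jaw": 0.87, "dx": 0.003, "dy": 0, "dz": 0.001, "yaw": 0}, {"jaw": 0.87, "dx": 0.003, "dy": 0, "dz": 0.001, "yaw": 0}, {"jaw": 0.87, "dx": 0.003, "dy": 0, "dz": 0.001, "yaw": 0}, {"jaw": 0.87, "dx": 0.003, "dy": 0, "dz": 0, "yaw": 0}, {"jaw": 0.87, "dx": 0.003, "dy": 0, "dz": 0, "yaw": 0}]'

```text
clock: 7.7
tool_pos: [0.5384, -0.023, 0.0432]
eef_rot: [0.905, 0.426, 0.017, 0.015]
contact_force: [-0.8, -0.3, -0.2]
opening: 0.132
```

```bash
python3 - <<'E'
from pinm import *
info();d=snap('wrist');save(d,'w8');info();pins(d,.04)
E
python3 nxt.py 5
```

```text
t 7.7 p [ 0.5384 -0.023   0.0432] base [ 0.0284 -0.0397] xang 50.4 tilt -0.999 F [-0.8 -0.3 -0.2] op 0.13 q [ 0.01  0.81 -0.11  2.    0.33  0.31 -1.07]
t 7.75 p [ 0.539  -0.0223  0.0433] base [ 0.0289 -0.0403] xang 50.5 tilt -0.999 F [ 0.6  0.7 -0.6] op 0.13 q [ 0.01  0.81 -0.11  1.99  0.33  0.31 -1.07]
[  438   130   128   110 11152] [502. 185.] [ 0.6393 -0.067   0.0581] base [-0.0343 -0.1301] tool [ 0.0297  0.1063 -0.0098]
[ 205  209   52   31 1209] [231. 226.] [0.4979 0.0143 0.0446] base [ 0.0728 -0.0071] tool [ 0.0021 -0.0548 -0.0036]
[307 228  21  12 201] [317. 234.] [ 0.5365 -0.0233  0.0492] base [ 0.0284 -0.0377] tool [-0.0023 -0.001  -0.0061]
t 7.75 p [ 0.539  -0.0223  0.0433] base [ 0.0289 -0.0403] xang 50.5 tilt -0.999 F [ 0.6  0.7 -0.6] op 0.13 q [ 0.01  0.81 -0.11  1.99  0.33  0.31 -1.07]
r 0.0576 pin th if touching -119.3
0   {"dx": 0.0049, "dy": -0.001, "dz": 0.0003, "yaw": -0.461}
  {"dx": 0.0049, "dy": 0.0012, "dz": -0.0, "yaw": -0.087}
  {"dx": 0.0049, "dy": 0.0012, "dz": -0.0, "yaw": -0.087}
  {"dx": 0.0049, "dy": 0.0012, "dz": -0.0, "yaw": -0.087}
  {"dx": 0.0049, "dy": 0.0012, "dz": -0.0, "yaw": -0.087}
```

View pics/w8.png

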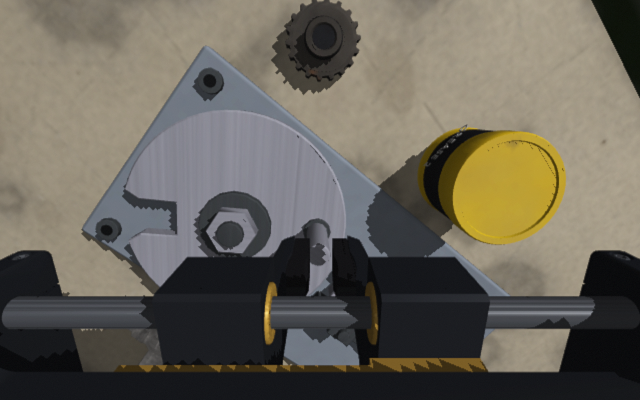

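The tips now stand on either side of the pin, which is slipping into the gap at (317,234), and the disc has not turned. So the tips are narrower than I assumed. I'll change the method: lift, turn the jaw axis towards the pin's direction of travel, and straddle the pin with a loose gap of about 30 mm. Then one finger's flat pad pushes the pin round without gripping it.

Request:
play_rows --targets '[{"jaw": 0.87, "dx": 0, "dy": 0, "dz": -0.012, "yaw": 0}, {"jaw": 0.87, "dx": 0, "dy": 0, "dz": -0.015, "yaw": 0}, {"jaw": 0.87, "dx": 0, "dy": 0, "dz": -0.015, "yaw": 0}, {"jaw": 0.7, "dx": 0, "dy": 0, "dz": -0.015, "yaw": 0.1}, {"jaw": 0.66, "dx": 0, "dy": 0, "dz": 0, "yaw": 0.14}]'

```text
clock: 8.25
tool_pos: [0.5357, -0.0218, 0.1049]
eef_rot: [0.95, 0.311, 0.018, 0.013]
contact_force: [0.3, -0.4, -0.3]
opening: 0.288
```

Request:
play_rows --targets '[{"jaw": 0.66, "dx": 0, "dy": 0, "dz": 0, "yaw": 0.14}, {"jaw": 0.66, "dx": 0, "dy": 0, "dz": 0, "yaw": 0.14}, {"jaw": 0.66, "dx": 0, "dy": 0, "dz": 0, "yaw": 0.14}, {"jaw": 0.66, "dx": 0, "dy": 0, "dz": 0, "yaw": 0.14}, {"jaw": 0.66, "dx": 0, "dy": 0, "dz": 0, "yaw": 0.14}]'

```text
clock: 8.75
tool_pos: [0.5361, -0.0219, 0.1106]
eef_rot: [0.998, -0.049, 0.024, 0.004]
contact_force: [-0.2, 0.3, -0.8]
opening: 0.339
```

```bash
python3 - <<'E'
from pinm import *
info();pr(rows(line([.5310,-.029,.085,-20],5)))
E
```

```text
t 8.75 p [ 0.5361 -0.0219  0.1106] base [ 0.0299 -0.0376] xang -5.6 tilt -0.9988 F [-0.2  0.3 -0.8] op 0.34 q [-0.1   0.69  0.07  1.98 -0.08  0.42 -1.64]
0   {"dx": -0.0009, "dy": 0.0015, "dz": 0.0051, "yaw": 0.05}
  {"dx": -0.0008, "dy": 0.0016, "dz": 0.0051, "yaw": 0.05}
  {"dx": -0.0007, "dy": 0.0016, "dz": 0.0051, "yaw": 0.05}
  {"dx": -0.0006, "dy": 0.0016, "dz": 0.0051, "yaw": 0.05}
  {"dx": -0.0006, "dy": 0.0017, "dz": 0.0051, "yaw": 0.05}
```

Request:
play_rows --targets '[{"jaw": 0.66, "dx": -0.001, "dy": 0.002, "dz": 0.004, "yaw": 0.05}, {"jaw": 0.66, "dx": -0.001, "dy": 0.002, "dz": 0.004, "yaw": 0.05}, {"jaw": 0.66, "dx": -0.001, "dy": 0.001, "dz": 0.004, "yaw": 0.05}, {"jaw": 0.66, "dx": 0, "dy": 0.001, "dz": 0.004, "yaw": 0.05}, {"jaw": 0.66, "dx": 0, "dy": 0.001, "dz": 0.003, "yaw": 0.05}]'

```text
clock: 9.25
tool_pos: [0.5331, -0.0282, 0.0936]
eef_rot: [0.983, -0.182, 0.026, -0.001]
contact_force: [0.5, 1.3, -0.9]
opening: 0.338
```

```bash
python3 - <<'E'
from pinm import *
info();d=snap('wrist');save(d,'w9');d=snap('top');c=d['frame'][130:290,230:470];cv2.imwrite('pics/t9.png',cv2.cvtColor(cv2.resize(c,None,fx=3.3,fy=3.3,interpolation=cv2.INTER_CUBIC),cv2.COLOR_RGB2BGR))
d=snap('scene');c=d['frame'][130:280,220:420];cv2.imwrite('pics/s9.png',cv2.cvtColor(cv2.resize(c,None,fx=4,fy=4,interpolation=cv2.INTER_CUBIC),cv2.COLOR_RGB2BGR))
info();pr(rows(line([.5310,-.028,.085,-20],5)))
E
```

```text
t 9.25 p [ 0.5331 -0.0282  0.0936] base [ 0.0243 -0.0334] xang -21.0 tilt -0.9987 F [ 0.5  1.3 -0.9] op 0.34 q [-0.11  0.72  0.12  2.   -0.19  0.37 -1.79]
t 9.4 p [ 0.533  -0.0282  0.0935] base [ 0.0243 -0.0333] xang -20.7 tilt -0.9987 F [ 0.5  1.  -0.7] op 0.34 q [-0.11  0.72  0.12  2.   -0.19  0.38 -1.78]
0   {"dx": -0.0004, "dy": 0.0001, "dz": 0.0017, "yaw": -0.003}
  {"dx": -0.0004, "dy": 0.0001, "dz": 0.0017, "yaw": -0.003}
  {"dx": -0.0004, "dy": 0.0001, "dz": 0.0017, "yaw": -0.003}
  {"dx": -0.0004, "dy": 0.0001, "dz": 0.0017, "yaw": -0.003}
  {"dx": -0.0004, "dy": 0.0001, "dz": 0.0017, "yaw": -0.003}
```

View pics/w9.png

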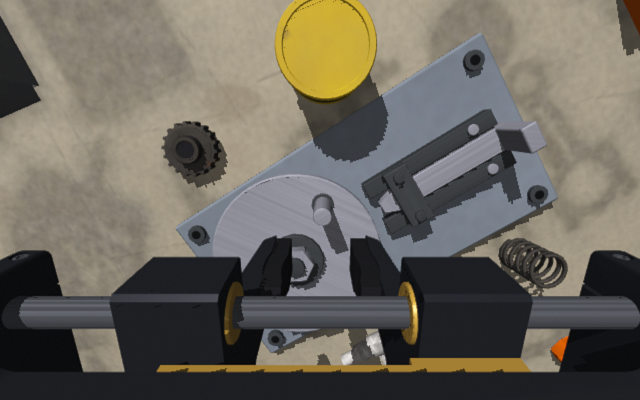

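View pics/t9.png

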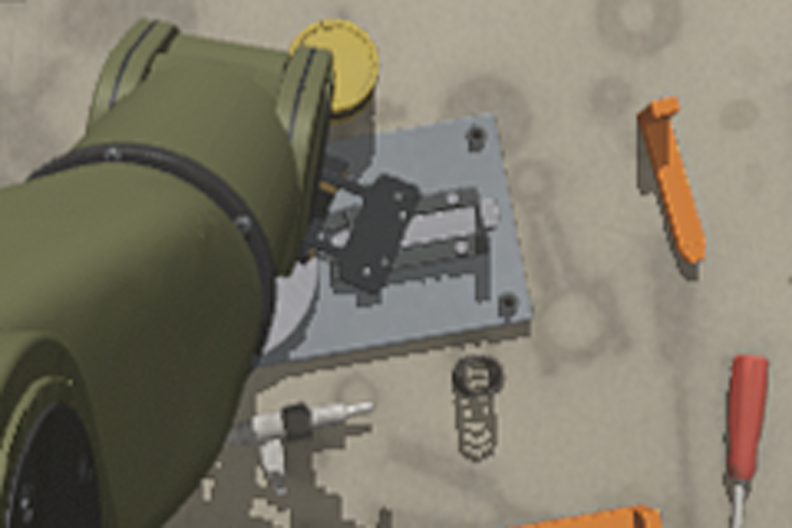

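View pics/s9.png

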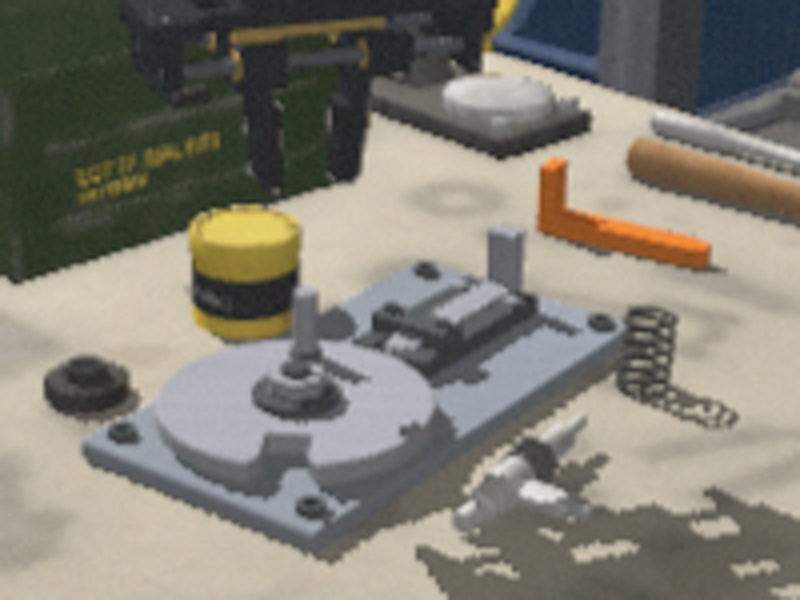

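```bash
python3 - <<'E'
from pinm import *
info();d=snap('scene');u=proj(d,r.get_state()['tool_pos']);print('tcp in crop',(u-[220,130])*4)
for n,p in(('pin',(.5293,-.0297,.066)),('pinw',(.5332,-.0268,.066))):print(n,(proj(d,p)-[220,130])*4)
P=cloud(d);Z=P[...,2]
w=snap('wrist');pins(w,.04)
# fingers in wrist depth
P=cloud(w);T=np.linalg.inv(np.block([[R.from_quat(r.get_state()['eef_rot']).as_matrix(),r.get_state()['tool_pos'][:,None]],[0,0,0,1]]))
for v in(236,240,244,248,252,256):
  for u in(275,285,355,365):
    if w['z_map'][v,u]>0:print(v,u,(T[:3,:3]@P[v,u]+T[:3,3]).round(4))
E
```

```text
t 9.4 p [ 0.533  -0.0282  0.0935] base [ 0.0243 -0.0333] xang -20.7 tilt -0.9987 F [ 0.5  1.  -0.7] op 0.34 q [-0.11  0.72  0.12  2.   -0.19  0.38 -1.78]
tcp in crop [[300.54577356 240.42878735]]
pin [[307.47154038 288.0807304 ]]
pinw [[298.89061231 287.29222119]]
[ 276    0  102  101 8482] [326.  47.] [ 0.639  -0.0709  0.0587] base [-0.0381 -0.129 ] tool [0.1121 0.0031 0.0408]
[505 122  42  32 986] [525. 137.] [ 0.5342 -0.1831  0.0553] base [-0.1279 -0.0045] tool [0.0537 0.1451 0.0398]
[313 199  19  27 406] [322. 212.] [ 0.5347 -0.029   0.0618] base [ 0.0232 -0.0349] tool [0.0001 0.0007 0.0321]
236 275 [ 0.0119 -0.0235 -0.0396]
236 285 [-0.0319 -0.031   0.0623]
236 355 [-0.0329  0.0294  0.0647]
236 365 [ 0.0111  0.0221 -0.0376]
240 275 [ 0.0107 -0.0233 -0.0418]
240 285 [ 0.0102 -0.0184 -0.0406]
240 355 [ 0.0098  0.0168 -0.0396]
240 365 [ 0.0102  0.0217 -0.0405]
244 275 [ 0.0106 -0.0227 -0.0462]
244 285 [ 0.01  -0.018 -0.045]
244 355 [ 0.0104  0.0161 -0.0458]
244 365 [ 0.0105  0.021  -0.0459]
248 275 [ 0.0101 -0.0222 -0.0495]
248 285 [ 0.0102 -0.0174 -0.0498]
248 355 [ 0.0103  0.0157 -0.05  ]
248 365 [ 0.01    0.0205 -0.0493]
252 275 [ 0.01   -0.0216 -0.0538]
252 285 [ 0.0102 -0.017  -0.0542]
252 355 [ 0.0101  0.0153 -0.0539]
252 365 [ 0.0106  0.0197 -0.055 ]
256 275 [ 0.0103 -0.021  -0.0582]
256 285 [ 0.0103 -0.0165 -0.0582]
256 355 [ 0.0105  0.0147 -0.0587]
256 365 [ 0.0105  0.0192 -0.0586]
```

```bash
python3 - <<'E'
from pinm import *
s=r.get_state();d=snap('scene');P=cloud(d);M=R.from_quat(s['eef_rot']).as_matrix()
T=(P-s['tool_pos'])@M
near=(d['z_map']>0)&(abs(T[...,0])<.05)&(abs(T[...,1])<.1)&(T[...,2]>-.12)&(T[...,2]<.015)
v,u=np.nonzero(near);print(len(v))
for vv in np.unique(v)[::2]:
    m=v==vv;q=T[vv,u[m]];print(vv,u[m].min(),u[m].max(),q.min(0).round(3),q.max(0).round(3),P[vv,u[m]][:,2].min().round(3))
E
```

```text
1098
133 319 329 [ 0.012  0.06  -0.12 ] [ 0.022  0.079 -0.117] 0.211
135 319 330 [ 0.003  0.06  -0.118] [ 0.023  0.08  -0.112] 0.206
137 301 333 [-0.013  0.018 -0.119] [ 0.031  0.079 -0.104] 0.199
139 253 335 [-0.027 -0.085 -0.12 ] [ 0.029  0.076 -0.106] 0.201
141 253 340 [-0.036 -0.086 -0.12 ] [ 0.034  0.084 -0.106] 0.201
143 253 340 [-0.036 -0.086 -0.119] [ 0.033  0.085 -0.104] 0.197
145 254 340 [-0.038 -0.086 -0.12 ] [ 0.019  0.085 -0.1  ] 0.194
147 255 339 [-0.036 -0.086 -0.12 ] [ 0.012  0.083 -0.095] 0.188
149 257 312 [-0.036 -0.086 -0.117] [ 0.009  0.032 -0.09 ] 0.184
151 258 312 [-0.036 -0.086 -0.113] [ 0.008  0.032 -0.086] 0.18
153 260 312 [-0.034 -0.085 -0.107] [ 0.006  0.033 -0.082] 0.176
155 262 312 [-0.034 -0.084 -0.104] [ 0.003  0.033 -0.081] 0.174
157 281 311 [-0.013 -0.032 -0.085] [ 0.008  0.031 -0.072] 0.166
159 281 311 [-0.011 -0.032 -0.08 ] [ 0.009  0.031 -0.068] 0.162
161 281 311 [-0.013 -0.031 -0.075] [ 0.007  0.031 -0.064] 0.158
163 281 310 [-0.014 -0.031 -0.072] [ 0.01   0.029 -0.06 ] 0.154
165 282 310 [-0.012 -0.031 -0.067] [ 0.008  0.03  -0.054] 0.148
167 282 310 [-0.011 -0.031 -0.063] [ 0.01   0.029 -0.049] 0.143
169 282 310 [-0.012 -0.03  -0.058] [ 0.01   0.029 -0.044] 0.138
171 282 309 [-0.01  -0.028 -0.052] [ 0.009  0.027 -0.04 ] 0.134
173 283 309 [-0.012 -0.029 -0.048] [ 0.001  0.028 -0.038] 0.132
175 285 290 [-0.011 -0.027 -0.044] [-0.006 -0.016 -0.041] 0.134
177 287 287 [-0.009 -0.022 -0.038] [-0.009 -0.022 -0.038] 0.131
```

The depth from both the wrist and the scene camera shows the real fingertips ending about 37 mm short of the reported TCP (tool z about -0.037). So my earlier pushes passed above the 66 mm pin, and nothing has been touched. From here I use tip = TCP - 37 mm, and I'll descend straddling the pin.

Request:
play_rows --targets '[{"jaw": 0.66, "dx": 0, "dy": 0, "dz": 0.013, "yaw": 0}, {"jaw": 0.66, "dx": 0, "dy": 0, "dz": 0.013, "yaw": 0}, {"jaw": 0.66, "dx": 0, "dy": 0, "dz": 0.013, "yaw": 0}, {"jaw": 0.66, "dx": 0, "dy": 0, "dz": 0.01, "yaw": 0}, {"jaw": 0.66, "dx": 0, "dy": 0, "dz": 0.005, "yaw": 0}]'

```text
clock: 10.05
tool_pos: [0.5373, -0.028, 0.0364]
eef_rot: [0.984, -0.179, 0.027, -0.001]
contact_force: [-0.2, -0.1, 0.2]
opening: 0.343
```

```bash
python3 - <<'E'
from pinm import *
info();d=snap('wrist');pins(d,.04,ymax=260);print(np.array(R.from_quat(r.get_state()['eef_rot']).as_matrix()).round(3));save(d,'w10')
E
```

```text
t 10.05 p [ 0.5373 -0.028   0.0364] base [ 0.0236 -0.0376] xang -20.6 tilt -0.9985 F [-0.2 -0.1  0.2] op 0.34 q [-0.09  0.83  0.08  2.02 -0.2   0.25 -1.77]
[  261     0   140   101 11540] [330.  43.] [ 0.6323 -0.0682  0.0587] base [-0.0342 -0.123 ] tool [ 0.1044  0.0038 -0.0173]
[ 562  129   63   43 2040] [594. 149.] [ 0.5344 -0.1827  0.0547] base [-0.1275 -0.0048] tool [ 0.0529  0.1454 -0.0176]
[312 227  25  33 706] [324. 244.] [ 0.5358 -0.0292  0.0603] base [ 0.0227 -0.0359] tool [ 0.0006  0.0012 -0.0243]
[267 235  25  25 113] [282. 241.] [ 0.5513 -0.0123  0.0775] base [ 0.0364 -0.0544] tool [ 0.01   -0.0203 -0.0408]
[350 235  28  25 119] [360. 241.] [ 0.5377 -0.0488  0.0773] base [ 0.0032 -0.034 ] tool [ 0.0101  0.0187 -0.041 ]
[[ 0.935 -0.352  0.053]
 [-0.352 -0.936 -0.008]
 [ 0.052 -0.011 -0.999]]
```

View pics/w10.png

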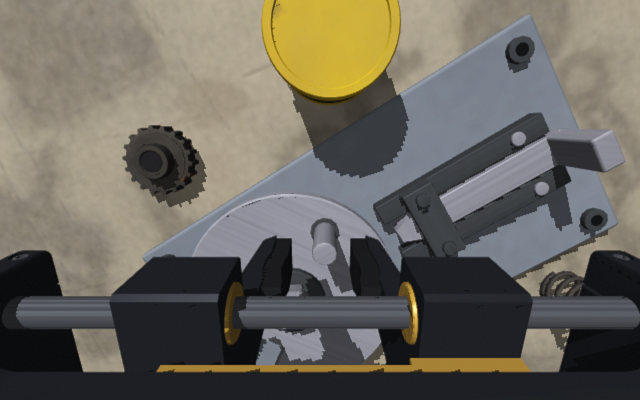

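The fingertips straddle the pin ((324,244), between the tips at (278,240) and (362,240)). I descend the last 35 mm.

Request:
play_rows --targets '[{"jaw": 0.66, "dx": -0.001, "dy": 0, "dz": 0.01, "yaw": 0}, {"jaw": 0.66, "dx": -0.001, "dy": 0, "dz": 0.01, "yaw": 0}, {"jaw": 0.66, "dx": -0.001, "dy": 0, "dz": 0.008, "yaw": 0}, {"jaw": 0.66, "dx": 0, "dy": 0, "dz": 0.004, "yaw": 0}, {"jaw": 0.66, "dx": 0, "dy": 0, "dz": 0.002, "yaw": 0}]'

```text
clock: 10.6
tool_pos: [0.5363, -0.0272, -0.0008]
eef_rot: [0.984, -0.179, 0.027, -0.001]
contact_force: [0.5, -0.6, -1.0]
opening: 0.34
```

```bash
cat > arc2.py <<'E'
from plan import *
# straddle: -y finger ... trailing finger is +y side; tip pose = TCP - .037*z
H=np.array([.07,-.0015])
def tipnow():
    s,p,a,M=pose();t=p-.037*M[:,2];return t,a,M
def status():
    info();t,a,M=tipnow();b=w2b(t)-H;print('tip',t.round(4),'base rel hub r',np.hypot(*b).round(4),'ang',np.rad2deg(np.arctan2(b[1],b[0])).round(1),'ideal xang',(np.rad2deg(np.arctan2(b[1],b[0]))+101.2).round(1))
def plan(step,n=5,r0=.055,xrate=None):
    t,a,M=tipnow();b=w2b(t)-H;th=np.arctan2(b[1],b[0]);ad=np.rad2deg(a)
    p=t.copy();out=[]
    for k in range(1,n+1):
        thk=th+np.deg2rad(step*k)
        rr=np.hypot(*b)+(r0-np.hypot(*b))*min(1,k/3)
        g=np.array([*b2w(*(H+rr*np.array([np.cos(thk),np.sin(thk)]))),.038]);d=g-p
        x=np.array([np.cos(a),np.sin(a),0]);y=np.array([np.sin(a),-np.cos(a),0])
        ideal=np.rad2deg(thk)+101.2; da=np.clip(ideal-np.rad2deg(a),-8,8);da=min(da,step*1.3)
        out.append(dict(dx=round(d@x,4),dy=round(d@y,4),dz=round(-d[2],4),yaw=round(-np.deg2rad(da),3)));a+=np.deg2rad(da);p=g
    pr(out)
E
python3 - <<'E'
from arc2 import *
status();plan(6)
E
```

```text
t 10.6 p [ 0.5363 -0.0272 -0.0008] base [ 0.0247 -0.0368] xang -20.6 tilt -0.9985 F [ 0.5 -0.6 -1. ] op 0.34 q [-0.08  0.9   0.06  2.03 -0.21  0.17 -1.77]
tip [ 0.5343 -0.0269  0.0361] base rel hub r 0.0558 ang -143.2 ideal xang -42.0
0   {"dx": 0.0016, "dy": -0.0056, "dz": -0.0019, "yaw": 0.14}
  {"dx": 0.0002, "dy": -0.0058, "dz": -0.0, "yaw": 0.025}
  {"dx": -0.0006, "dy": -0.0057, "dz": -0.0, "yaw": -0.105}
  {"dx": -0.0003, "dy": -0.0057, "dz": -0.0, "yaw": -0.105}
  {"dx": -0.0003, "dy": -0.0057, "dz": -0.0, "yaw": -0.105}
```

Request:
play_rows --targets '[{"jaw": 0.66, "dx": 0.002, "dy": -0.005, "dz": -0.001, "yaw": 0}, {"jaw": 0.66, "dx": 0.001, "dy": -0.005, "dz": -0.001, "yaw": 0}, {"jaw": 0.66, "dx": 0.001, "dy": -0.006, "dz": 0, "yaw": 0}, {"jaw": 0.66, "dx": 0, "dy": -0.006, "dz": 0, "yaw": -0.1}, {"jaw": 0.66, "dx": 0, "dy": -0.006, "dz": 0, "yaw": -0.1}]'

```text
clock: 11.1
tool_pos: [0.5504, -0.0044, 0.0023]
eef_rot: [0.997, -0.079, 0.027, 0.004]
contact_force: [0.1, -1.8, -1.8]
opening: 0.345
```

```bash
python3 - <<'E'
from arc2 import *
from pinm import pins
status();d=snap('wrist');save(d,'w11');pins(d,.05,ymax=262);plan(6)
E
```

```text
t 11.1 p [ 0.5504 -0.0044  0.0023] base [ 0.0442 -0.055 ] xang -9.0 tilt -0.9985 F [ 0.1 -1.8 -1.8] op 0.34 q [-0.12  0.9   0.05  1.99 -0.13  0.21 -1.69]
tip [ 0.5484 -0.004   0.0393] base rel hub r 0.0573 ang -115.8 ideal xang -14.6
[  366     0   178   124 18278] [452.  54.] [ 0.6325 -0.069   0.0587] base [-0.0351 -0.123 ] tool [ 0.0936  0.0535 -0.051 ]
[249 242  41  20 611] [271. 253.] [0.5618 0.017  0.0594] base [ 0.063  -0.0704] tool [ 0.0109 -0.0208 -0.0566]
[352 242  41  20 621] [370. 253.] [ 0.5549 -0.027   0.0595] base [ 0.0213 -0.0551] tool [ 0.0107  0.0236 -0.0565]
[328 256  20   6  68] [337. 260.] [ 0.5508 -0.012   0.0524] base [ 0.0368 -0.0539] tool [ 0.004   0.0095 -0.0498]
0   {"dx": -0.0007, "dy": -0.006, "dz": 0.0013, "yaw": -0.036}
  {"dx": -0.0011, "dy": -0.0058, "dz": -0.0, "yaw": -0.105}
  {"dx": -0.0011, "dy": -0.0057, "dz": -0.0, "yaw": -0.105}
  {"dx": -0.0003, "dy": -0.0057, "dz": -0.0, "yaw": -0.105}
  {"dx": -0.0003, "dy": -0.0057, "dz": -0.0, "yaw": -0.105}
```

View pics/w11.png

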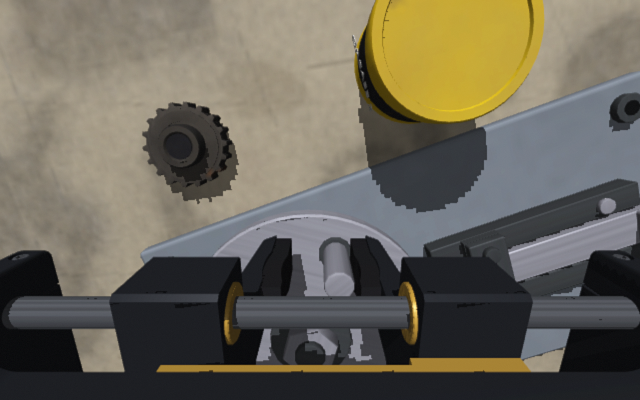

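The pin at (338,265) now rides against the trailing (right) finger and the disc is turning, with about 2 N on the hand. I carry on round.

Request:
play_rows --targets '[{"jaw": 0.66, "dx": -0.001, "dy": -0.006, "dz": 0.001, "yaw": -0.04}, {"jaw": 0.66, "dx": -0.001, "dy": -0.006, "dz": 0, "yaw": -0.1}, {"jaw": 0.66, "dx": -0.001, "dy": -0.006, "dz": 0, "yaw": -0.1}, {"jaw": 0.66, "dx": 0, "dy": -0.006, "dz": 0, "yaw": -0.1}, {"jaw": 0.66, "dx": 0, "dy": -0.006, "dz": 0, "yaw": -0.1}]'

```text
clock: 11.65
tool_pos: [0.5506, 0.0278, 0.0021]
eef_rot: [0.988, 0.149, 0.028, 0.011]
contact_force: [-1.0, -2.1, -0.1]
opening: 0.339
```

```bash
python3 - <<'E'
from arc2 import *
status();plan(6)
E
```

```text
t 11.65 p [0.5506 0.0278 0.0021] base [ 0.0759 -0.0615] xang 17.2 tilt -0.9981 F [-1.  -2.1 -0.1] op 0.34 q [-0.16  0.9   0.01  1.99  0.07  0.2  -1.49]
tip [0.5484 0.0283 0.039 ] base rel hub r 0.0583 ang -83.3 ideal xang 17.9
0   {"dx": -0.0015, "dy": -0.006, "dz": 0.001, "yaw": -0.117}
  {"dx": -0.0014, "dy": -0.0059, "dz": -0.0, "yaw": -0.105}
  {"dx": -0.0014, "dy": -0.0057, "dz": -0.0, "yaw": -0.105}
  {"dx": -0.0003, "dy": -0.0057, "dz": -0.0, "yaw": -0.105}
  {"dx": -0.0003, "dy": -0.0057, "dz": -0.0, "yaw": -0.105}
```

Request:
play_rows --targets '[{"jaw": 0.66, "dx": -0.002, "dy": -0.006, "dz": 0.001, "yaw": -0.11}, {"jaw": 0.66, "dx": -0.002, "dy": -0.006, "dz": 0, "yaw": -0.11}, {"jaw": 0.66, "dx": -0.001, "dy": -0.006, "dz": 0, "yaw": -0.11}, {"jaw": 0.66, "dx": -0.001, "dy": -0.006, "dz": 0, "yaw": -0.11}, {"jaw": 0.66, "dx": -0.001, "dy": -0.006, "dz": 0, "yaw": -0.11}]'

```text
clock: 12.15
tool_pos: [0.5334, 0.0536, 0.001]
eef_rot: [0.906, 0.421, 0.028, 0.02]
contact_force: [1.1, -1.8, 0.7]
opening: 0.341
```

```bash
python3 - <<'E'
from arc2 import *
status();plan(6)
E
```

```text
t 12.15 p [0.5334 0.0536 0.001 ] base [ 0.1044 -0.0496] xang 49.9 tilt -0.9976 F [ 1.1 -1.8  0.7] op 0.34 q [-0.19  0.89 -0.03  2.04  0.32  0.16 -1.22]
tip [0.5309 0.054  0.0379] base rel hub r 0.0578 ang -52.3 ideal xang 48.9
0   {"dx": -0.0012, "dy": -0.006, "dz": -0.0001, "yaw": -0.087}
  {"dx": -0.0013, "dy": -0.0058, "dz": -0.0, "yaw": -0.105}
  {"dx": -0.0012, "dy": -0.0057, "dz": -0.0, "yaw": -0.105}
  {"dx": -0.0003, "dy": -0.0057, "dz": -0.0, "yaw": -0.105}
  {"dx": -0.0003, "dy": -0.0057, "dz": -0.0, "yaw": -0.105}
```

Request:
play_rows --targets '[{"jaw": 0.66, "dx": -0.002, "dy": -0.006, "dz": 0, "yaw": -0.1}, {"jaw": 0.66, "dx": -0.001, "dy": -0.006, "dz": 0, "yaw": -0.1}, {"jaw": 0.66, "dx": -0.001, "dy": -0.006, "dz": 0, "yaw": -0.1}, {"jaw": 0.66, "dx": -0.001, "dy": -0.005, "dz": 0, "yaw": -0.1}, {"jaw": 0.66, "dx": 0, "dy": -0.005, "dz": 0, "yaw": -0.1}]'

```text
clock: 12.65
tool_pos: [0.5103, 0.0666, 0.0007]
eef_rot: [0.768, 0.64, 0.026, 0.028]
contact_force: [2.0, -2.4, -0.1]
opening: 0.339
```

```bash
python3 - <<'E'
from arc2 import *
from pinm import pins
status();d=snap('wrist');save(d,'w12');plan(4)
d=snap('scene');c=d['frame'][130:280,220:420];cv2.imwrite('pics/s12.png',cv2.cvtColor(cv2.resize(c,None,fx=4,fy=4,interpolation=cv2.INTER_CUBIC),cv2.COLOR_RGB2BGR))
E
```

```text
t 12.65 p [0.5103 0.0666 0.0007] base [ 0.1217 -0.0294] xang 79.6 tilt -0.9971 F [ 2.  -2.4 -0.1] op 0.34 q [-0.22  0.88 -0.03  2.11  0.57  0.09 -0.99]
tip [0.5075 0.067  0.0376] base rel hub r 0.0584 ang -25.6 ideal xang 75.6
0   {"dx": -0.0012, "dy": -0.0041, "dz": -0.0005, "yaw": -0.016}
  {"dx": -0.0014, "dy": -0.0039, "dz": -0.0, "yaw": -0.07}
  {"dx": -0.0014, "dy": -0.0038, "dz": -0.0, "yaw": -0.07}
  {"dx": -0.0001, "dy": -0.0038, "dz": -0.0, "yaw": -0.07}
  {"dx": -0.0001, "dy": -0.0038, "dz": -0.0, "yaw": -0.07}
```

View pics/w12.png

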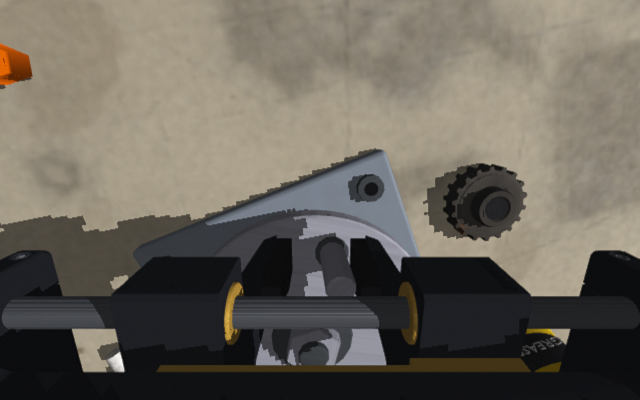

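View pics/s12.png

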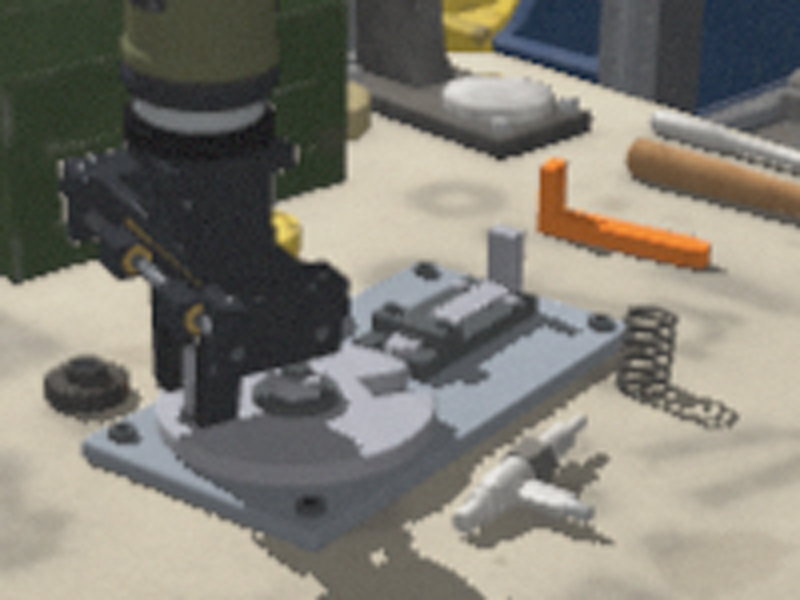

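The disc is turning well: the pin is at about -34° and the slot is visible near the bar side at (385,375) in the scene crop. Joint 6 is nearing its lower limit (0.09 against 0.04), because the straddle pulls the hand inward. I'll lift, shut the fingers and finish the turn with the back of the outer finger, which keeps the hand farther out.

Request:
play_rows --targets '[{"jaw": 0.66, "dx": 0, "dy": 0.001, "dz": -0.012, "yaw": 0}, {"jaw": 0.66, "dx": 0, "dy": 0.001, "dz": -0.015, "yaw": 0}, {"jaw": 0.66, "dx": 0, "dy": 0.001, "dz": -0.018, "yaw": 0}, {"jaw": 1, "dx": 0, "dy": 0.005, "dz": -0.01, "yaw": -0.05}, {"jaw": 1, "dx": -0.003, "dy": 0.01, "dz": 0, "yaw": -0.05}]'

```text
clock: 13.25
tool_pos: [0.5221, 0.0672, 0.0589]
eef_rot: [0.738, 0.674, 0.025, 0.027]
contact_force: [-0.4, 0.4, -0.2]
opening: 0.181
```

```bash
cat > go.py <<'E'
from arc2 import *
def goto(bx,by,z,xa,n=5):
    """tip target in base coords (hub offset included)"""
    t,a,M=tipnow();w=b2w(bx,by);g=np.array([*w,z]);d=(M.T@(g-t));da=(np.deg2rad(xa)-a+np.pi)%(2*np.pi)-np.pi
    print('total dx %.4f dy %.4f dz %.4f yaw %.3f'%(*d,-da),' per row',(d/n).round(4),round(-da/n,3))
E
python3 - <<'E'
from go import *
status();goto(.099,-.058,.078,90)
E
```

```text
t 13.25 p [0.5221 0.0672 0.0589] base [ 0.12   -0.0411] xang 84.8 tilt -0.9973 F [-0.4  0.4 -0.2] op 0.18 q [-0.11  0.77 -0.2   2.05  0.57  0.3  -0.89]
tip [0.5194 0.0674 0.0959] base rel hub r 0.0628 ang -36.1 ideal xang 65.1
total dx -0.0154 dy 0.0235 dz 0.0196 yaw -0.090  per row [-0.0031  0.0047  0.0039] -0.018
```

Request:
play_rows --targets '[{"jaw": 1, "dx": -0.004, "dy": 0.006, "dz": 0, "yaw": -0.03}, {"jaw": 1, "dx": -0.004, "dy": 0.006, "dz": 0, "yaw": -0.03}, {"jaw": 1, "dx": -0.004, "dy": 0.006, "dz": 0, "yaw": -0.03}, {"jaw": 1, "dx": -0.003, "dy": 0.005, "dz": 0, "yaw": 0}, {"jaw": 1, "dx": 0, "dy": 0, "dz": 0, "yaw": 0}]'

```text
clock: 13.75
tool_pos: [0.5474, 0.0538, 0.0627]
eef_rot: [0.71, 0.703, 0.027, 0.027]
contact_force: [0.9, 0.1, -0.5]
opening: 0.005
```

```bash
python3 - <<'E'
from go import *
from pinm import pins
status();d=snap('wrist');save(d,'w13');pins(d,.04,ymax=260);goto(.099,-.058,.04,90)
E
```

```text
t 13.75 p [0.5474 0.0538 0.0627] base [ 0.1019 -0.0634] xang 89.5 tilt -0.9971 F [ 0.9  0.1 -0.5] op 0.0 q [-0.03  0.79 -0.27  1.98  0.59  0.37 -0.78]
tip [0.5446 0.0538 0.0996] base rel hub r 0.0675 ang -61.2 ideal xang 40.0
[ 553    0   87   43 2755] [599.  22.] [0.7107 0.1725 0.0585] base [ 0.1868 -0.2466] tool [0.1199 0.1621 0.0163]
[252 195  25  33 615] [265. 212.] [0.5143 0.0649 0.0612] base [ 0.1193 -0.0331] tool [ 0.0106 -0.0327 -0.0011]
[238 253  15   4  29] [246. 255.] [0.4971 0.0257 0.0418] base [ 0.0841 -0.0086] tool [-0.0288 -0.051   0.0171]
total dx -0.0043 dy -0.0058 dz 0.0592 yaw -0.009  per row [-0.0009 -0.0012  0.0118] -0.002
```

View pics/w13.png

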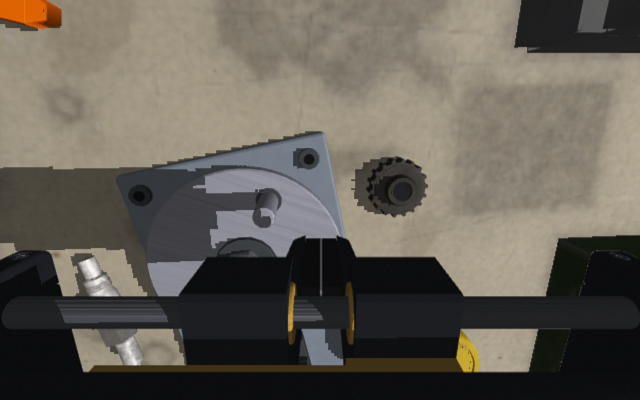

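The pin at (265,212) is 32 mm to the left of the shut tips. From here its path is almost straight along the tool's -y. I shift 9 mm along x and descend.

Request:
play_rows --targets '[{"jaw": 1, "dx": 0.004, "dy": 0, "dz": 0.012, "yaw": 0}, {"jaw": 1, "dx": 0.003, "dy": 0, "dz": 0.015, "yaw": 0}, {"jaw": 1, "dx": 0.002, "dy": 0, "dz": 0.015, "yaw": 0}, {"jaw": 1, "dx": 0, "dy": 0, "dz": 0.01, "yaw": 0}, {"jaw": 1, "dx": 0, "dy": 0, "dz": 0.005, "yaw": 0}]'

```text
clock: 14.3
tool_pos: [0.5499, 0.0669, 0.0019]
eef_rot: [0.71, 0.703, 0.027, 0.026]
contact_force: [0.0, 0.6, 0.5]
opening: 0.007
```

```bash
python3 - <<'E'
from go import *
status();d=snap('wrist');save(d,'w14')
E
```

```text
t 14.3 p [0.5499 0.0669 0.0019] base [ 0.1143 -0.0684] xang 89.5 tilt -0.9973 F [0.  0.6 0.5] op 0.01 q [-0.12  0.9  -0.16  1.99  0.64  0.23 -0.85]
tip [0.5472 0.0669 0.0388] base rel hub r 0.0783 ang -55.1 ideal xang 46.1
```

View pics/w14.png

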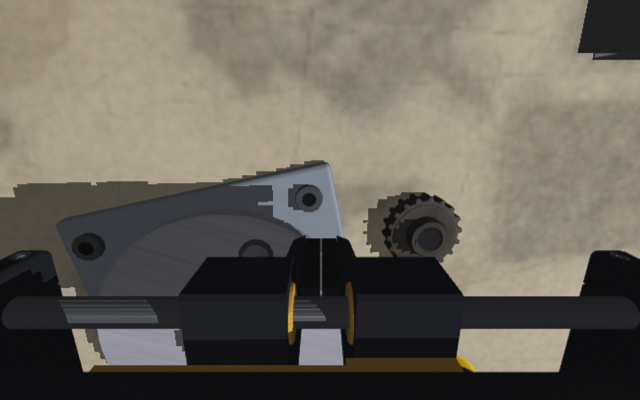

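Request:
play_rows --targets '[{"jaw": 1, "dx": -0.001, "dy": -0.006, "dz": 0, "yaw": 0}, {"jaw": 1, "dx": -0.001, "dy": -0.006, "dz": 0, "yaw": 0}, {"jaw": 1, "dx": 0, "dy": -0.006, "dz": 0, "yaw": 0}, {"jaw": 1, "dx": 0, "dy": -0.005, "dz": 0, "yaw": 0}, {"jaw": 1, "dx": 0, "dy": -0.005, "dz": 0, "yaw": 0}]'

```text
clock: 14.85
tool_pos: [0.5249, 0.0688, 0.0013]
eef_rot: [0.71, 0.703, 0.033, 0.026]
contact_force: [1.7, 1.5, -0.0]
opening: 0.009
```

```bash
python3 - <<'E'
from go import *
status();d=snap('wrist');save(d,'w15')
d=snap('scene');c=d['frame'][130:280,220:420];cv2.imwrite('pics/s15.png',cv2.cvtColor(cv2.resize(c,None,fx=4,fy=4,interpolation=cv2.INTER_CUBIC),cv2.COLOR_RGB2BGR))
E
```

```text
t 14.85 p [0.5249 0.0688 0.0013] base [ 0.1211 -0.0442] xang 89.5 tilt -0.9965 F [ 1.7  1.5 -0. ] op 0.01 q [-0.17  0.88 -0.08  2.08  0.66  0.12 -0.89]
tip [0.5218 0.0685 0.0382] base rel hub r 0.0648 ang -37.6 ideal xang 63.6
```

View pics/w15.png

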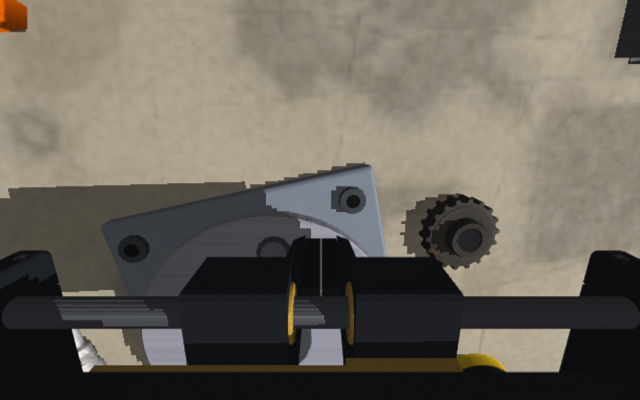

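View pics/s15.png

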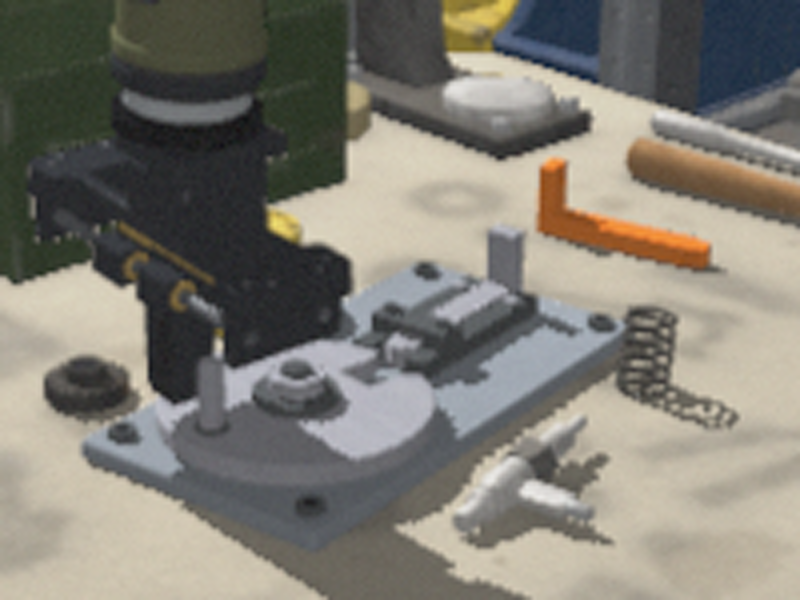

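```bash
cat > pinscene.py <<'E'
from go import *
def pinscene():
    d=snap('scene');P=cloud(d)
    b=(P[...,:2]-C);bx=b@ex-.07;by=b@ey;rr=np.hypot(bx,by);Z=P[...,2]
    hsv=cv2.cvtColor(d['frame'],cv2.COLOR_RGB2HSV)
    m=(d['z_map']>0)&(rr>.04)&(rr<.07)&(Z>.036)&(Z<.070)&(hsv[...,2]>75)
    v,u=np.nonzero(m);print(len(v))
    if len(v):
        k=cv2.connectedComponentsWithStats(m.astype(np.uint8))
        for i in range(1,k[0]):
            if k[2][i,4]>8:
                g=k[1]==i;q=np.array([bx[g].mean(),by[g].mean()]);print(k[2][i],'rel hub',q.round(4),'ang',np.rad2deg(np.arctan2(q[1],q[0])).round(1),'z',Z[g].max().round(3))
    # slot edge view: disc top
    return d
if __name__=='__main__':
    status();pinscene()
E
python3 pinscene.py
```

```text
t 14.95 p [0.5233 0.0681 0.001 ] base [ 0.1207 -0.0425] xang 89.5 tilt -0.9967 F [1.2 0.7 0.2] op 0.0 q [-0.17  0.88 -0.08  2.08  0.66  0.13 -0.89]
tip [0.5203 0.0679 0.0379] base rel hub r 0.0636 ang -36.7 ideal xang 64.5
102
[268 217   9  18 101] rel hub [ 0.0562 -0.0121] ang -12.2 z 0.067
```

Request:
play_rows --targets '[{"jaw": 1, "dx": 0, "dy": -0.003, "dz": -0.003, "yaw": 0}, {"jaw": 1, "dx": 0, "dy": -0.003, "dz": -0.003, "yaw": 0}, {"jaw": 1, "dx": -0.001, "dy": -0.003, "dz": -0.001, "yaw": -0.03}, {"jaw": 1, "dx": -0.001, "dy": -0.002, "dz": 0, "yaw": -0.03}, {"jaw": 1, "dx": 0, "dy": 0, "dz": 0, "yaw": 0}]'

```text
clock: 15.5
tool_pos: [0.5114, 0.0649, 0.0076]
eef_rot: [0.687, 0.726, 0.03, 0.027]
contact_force: [0.5, 0.8, -0.3]
opening: 0.004
```

```bash
python3 pinscene.py
```

```text
t 15.5 p [0.5114 0.0649 0.0076] base [ 0.1198 -0.0302] xang 93.2 tilt -0.9967 F [ 0.5  0.8 -0.3] op 0.0 q [-0.18  0.87 -0.07  2.11  0.7   0.11 -0.86]
tip [0.5084 0.0647 0.0445] base rel hub r 0.0564 ang -27.2 ideal xang 74.0
108
[273 217   7  20 106] rel hub [ 0.0574 -0.001 ] ang -1.0 z 0.069
```

Request:
play_rows --targets '[{"jaw": 1, "dx": 0, "dy": -0.002, "dz": 0, "yaw": 0}, {"jaw": 1, "dx": 0, "dy": -0.002, "dz": 0, "yaw": 0}, {"jaw": 1, "dx": 0, "dy": 0, "dz": 0, "yaw": 0}, {"jaw": 1, "dx": 0, "dy": 0, "dz": 0, "yaw": 0}, {"jaw": 1, "dx": 0, "dy": 0, "dz": 0, "yaw": 0}]'

```text
clock: 16.05
tool_pos: [0.5077, 0.0646, 0.0074]
eef_rot: [0.687, 0.725, 0.03, 0.028]
contact_force: [1.2, 1.3, 0.2]
opening: 0.006
```

```bash
cat >> pinscene.py <<'E'
    d=snap('scene');c=d['frame'][180:270,260:380];cv2.imwrite('pics/'+(sys.argv[1] if len(sys.argv)>1 else 'ps')+'.png',cv2.cvtColor(cv2.resize(c,None,fx=6.6,fy=6.6,interpolation=cv2.INTER_CUBIC),cv2.COLOR_RGB2BGR))
E
python3 pinscene.py s16
```

```text
t 16.05 p [0.5077 0.0646 0.0074] base [ 0.1202 -0.0265] xang 93.1 tilt -0.9966 F [1.2 1.3 0.2] op 0.01 q [-0.19  0.87 -0.06  2.13  0.7   0.09 -0.87]
tip [0.5046 0.0644 0.0443] base rel hub r 0.0552 ang -23.5 ideal xang 77.7
109
[274 218   7  19 103] rel hub [0.0579 0.0027] ang 2.6 z 0.069
```

View pics/s16.png

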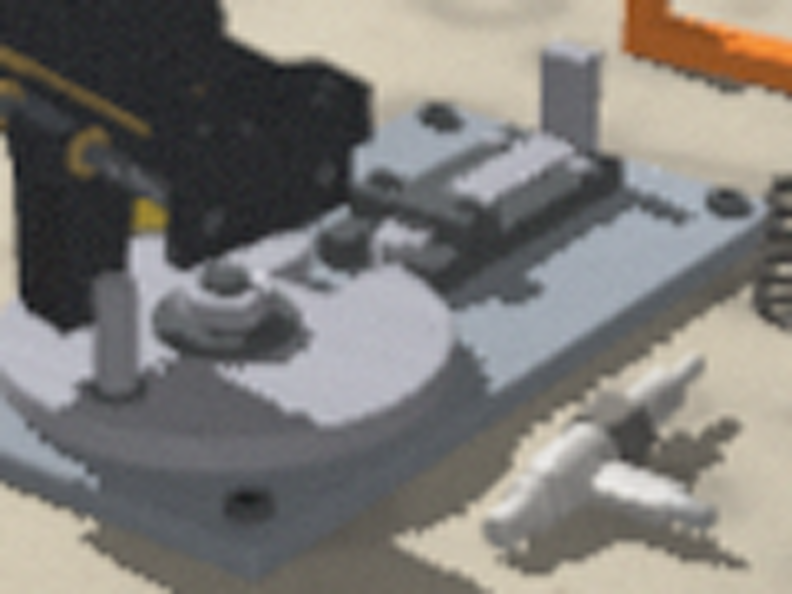

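The slot at about (310,270) in the crop now faces the bar, and the pin measures about -1° off the line after correcting for its visible side. I back off, lift and go behind the bar's upright end.

Request:
play_rows --targets '[{"jaw": 1, "dx": 0, "dy": 0.006, "dz": 0, "yaw": 0}, {"jaw": 1, "dx": 0, "dy": 0.006, "dz": -0.005, "yaw": 0}, {"jaw": 1, "dx": 0, "dy": 0.004, "dz": -0.025, "yaw": 0}, {"jaw": 1, "dx": 0, "dy": 0, "dz": -0.03, "yaw": -0.03}, {"jaw": 1, "dx": -0.01, "dy": 0, "dz": -0.02, "yaw": -0.03}]'

```text
clock: 16.65
tool_pos: [0.5136, 0.0535, 0.0872]
eef_rot: [0.664, 0.747, 0.022, 0.026]
contact_force: [0.9, 0.2, 0.6]
opening: 0.005
```

Request:
play_rows --targets '[{"jaw": 1, "dx": -0.03, "dy": 0, "dz": 0, "yaw": -0.02}, {"jaw": 1, "dx": -0.04, "dy": 0, "dz": 0, "yaw": -0.02}, {"jaw": 1, "dx": -0.04, "dy": 0, "dz": 0, "yaw": -0.02}, {"jaw": 1, "dx": -0.04, "dy": 0, "dz": 0, "yaw": 0}, {"jaw": 1, "dx": -0.04, "dy": 0, "dz": 0, "yaw": 0}]'

```text
clock: 17.15
tool_pos: [0.5436, -0.1359, 0.0923]
eef_rot: [0.636, 0.771, 0.021, 0.025]
contact_force: [0.2, -0.2, 0.0]
opening: 0.009
```

```bash
python3 - <<'E'
from go import *
status();goto(-.166,0,.11,101)
E
```

```text
t 17.15 p [ 0.5436 -0.1359  0.0923] base [-0.0834 -0.0229] xang 101.0 tilt -0.9979 F [ 0.2 -0.2  0. ] op 0.01 q [ 0.46  0.78 -0.48  1.92  0.66  0.54 -0.27]
tip [ 0.5412 -0.1359  0.1292] base rel hub r 0.1541 ang -172.9 ideal xang -71.7
total dx -0.0829 dy -0.0215 dz 0.0188 yaw -0.000  per row [-0.0166 -0.0043  0.0038] -0.0
```

Request:
play_rows --targets '[{"jaw": 1, "dx": -0.024, "dy": -0.006, "dz": 0.002, "yaw": 0}, {"jaw": 1, "dx": -0.022, "dy": -0.006, "dz": 0.002, "yaw": 0}, {"jaw": 1, "dx": -0.018, "dy": -0.005, "dz": 0.002, "yaw": 0}, {"jaw": 1, "dx": -0.012, "dy": -0.003, "dz": 0.002, "yaw": 0}, {"jaw": 1, "dx": 0, "dy": 0, "dz": 0, "yaw": 0}]'

```text
clock: 17.65
tool_pos: [0.5329, -0.2295, 0.0815]
eef_rot: [0.642, 0.766, 0.016, 0.023]
contact_force: [-0.2, 0.6, -0.3]
opening: 0.007
```

```bash
python3 - <<'E'
from go import *
from pinm import pins
status();goto(-.163,0,.036,101)
d=snap('wrist');save(d,'w17');pins(d,.045,ymax=262)
d=snap('top');c=d['frame'][130:290,230:470];cv2.imwrite('pics/t17.png',cv2.cvtColor(cv2.resize(c,None,fx=3.3,fy=3.3,interpolation=cv2.INTER_CUBIC),cv2.COLOR_RGB2BGR))
E
```

```text
t 17.65 p [ 0.5329 -0.2295  0.0815] base [-0.1731  0.0058] xang 100.1 tilt -0.9984 F [-0.2  0.6 -0.3] op 0.01 q [ 0.63  0.82 -0.5   1.85  0.67  0.58 -0.12]
tip [ 0.5309 -0.2293  0.1185] base rel hub r 0.2428 ang 177.8 ideal xang 279.0
total dx 0.0109 dy 0.0031 dz 0.0826 yaw -0.016  per row [0.0022 0.0006 0.0165] -0.003
[ 472    0  120   59 5385] [526.  24.] [ 0.639  -0.0875  0.0578] base [-0.0544 -0.1258] tool [0.12   0.1274 0.0294]
[133  95  20  23  94] [140. 104.] [ 0.4067 -0.1763  0.0457] base [-0.0965  0.1193] tool [ 0.0737 -0.1172  0.0287]
[312 142  31  21 612] [327. 152.] [ 0.532  -0.1848  0.0593] base [-0.1291 -0.002 ] tool [0.0431 0.0052 0.0222]
[ 600  168   40   91 1674] [627. 224.] [ 0.7716 -0.2012  0.0545] base [-0.1916 -0.2338] tool [-0.0152  0.2375  0.0405]
[  0 251  16   8  71] [  6. 254.] [ 0.3143 -0.2995  0.0475] base [-0.1995  0.2338] tool [-0.0314 -0.2297  0.0222]
```

View pics/w17.png

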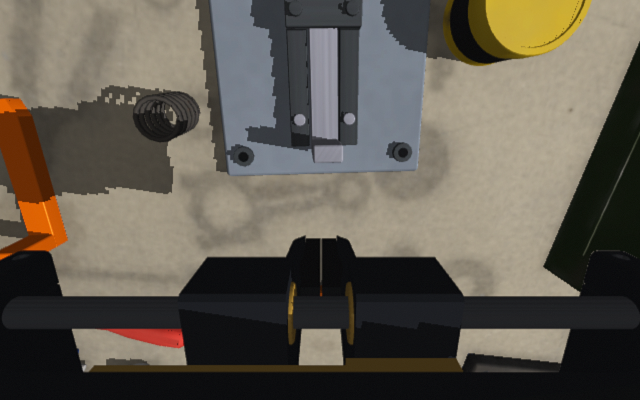

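View pics/t17.png

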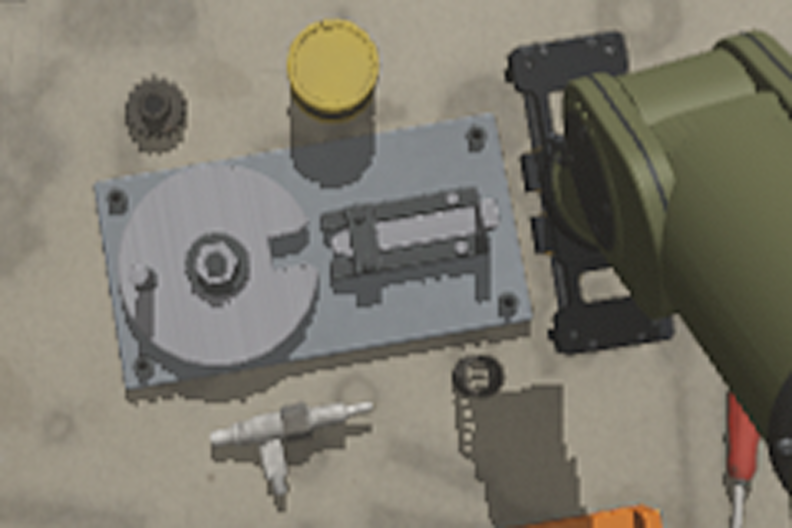

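The top view shows the slot at (295,247) facing the bar, with the pin opposite at (145,275). The loose things are unmoved. Next I measure the pin from the top depth.

```bash
cat > topm.py <<'E'
from go import *
d=snap('top');P=cloud(d);Z=P[...,2];b=(P[...,:2]-C);bx=b@ex;by=b@ey
for nm,m in(('pin',(Z>.052)&(Z<.08)&(np.hypot(bx-.07,by)<.07)),('tail',(Z>.045)&(Z<.07)&(abs(by)<.015)&(bx<-.06)&(bx>-.15)),('hub',(Z>.042)&(Z<.052)&(np.hypot(bx-.07,by)<.02))):
    m&=d['z_map']>0
    q=np.array([bx[m].mean(),by[m].mean()]);print(nm,m.sum(),q.round(4),'ang',np.rad2deg(np.arctan2(q[1],q[0]-.07)).round(1))
# slot: depth below disc top inside disc annulus
rr=np.hypot(bx-.07,by);a=np.rad2deg(np.arctan2(by,-(bx-.07)))
for lo,hi in((.045,.055),(.055,.063)):
    m=(rr>lo)&(rr<hi)&(Z<.020)&(abs(a)<40);print('slot ang off',a[m].min().round(1),a[m].max().round(1),'y mean',by[m].mean().round(4),m.sum())
E
python3 topm.py
```

```text
pin 32 [0.1243 0.0018] ang 1.9
tail 51 [-0.1299  0.0004] ang 179.9
hub 108 [0.0698 0.0002] ang 125.7
slot ang off -15.7 10.6 y mean -0.0022 39
slot ang off -13.4 7.9 y mean -0.0027 30
```

The pin is 1.9° past the line, which puts the slot mouth about 2.5 mm off, well within the 8 mm capture. I descend behind the bar's upright end.

Request:
play_rows --targets '[{"jaw": 1, "dx": 0.001, "dy": 0.001, "dz": 0.018, "yaw": -0.01}, {"jaw": 1, "dx": 0.001, "dy": 0.001, "dz": 0.02, "yaw": -0.01}, {"jaw": 1, "dx": 0.001, "dy": 0, "dz": 0.02, "yaw": 0}, {"jaw": 1, "dx": 0, "dy": 0, "dz": 0.014, "yaw": 0}, {"jaw": 1, "dx": 0, "dy": 0, "dz": 0.006, "yaw": 0}]'

```text
clock: 18.3
tool_pos: [0.5451, -0.2129, 0.005]
eef_rot: [0.627, 0.778, 0.021, 0.024]
contact_force: [-0.4, -0.1, -0.2]
opening: 0.008
```

```bash
python3 - <<'E'
from go import *
status();print(w2b(tipnow()[0]));goto(-.148,0,.036,101)
d=snap('wrist');save(d,'w18')
E
```

```text
t 18.3 p [ 0.5451 -0.2129  0.005 ] base [-0.1593 -0.0094] xang 102.2 tilt -0.998 F [-0.4 -0.1 -0.2] op 0.01 q [ 0.54  0.93 -0.39  1.87  0.78  0.42 -0.2 ]
tip [ 0.5427 -0.213   0.0419] base rel hub r 0.229 ang -178.6 ideal xang -77.4
[-0.15889688 -0.00703922]
total dx 0.0111 dy -0.0072 dz 0.0053 yaw 0.022  per row [ 0.0022 -0.0014  0.0011] 0.004
```

View pics/w18.png

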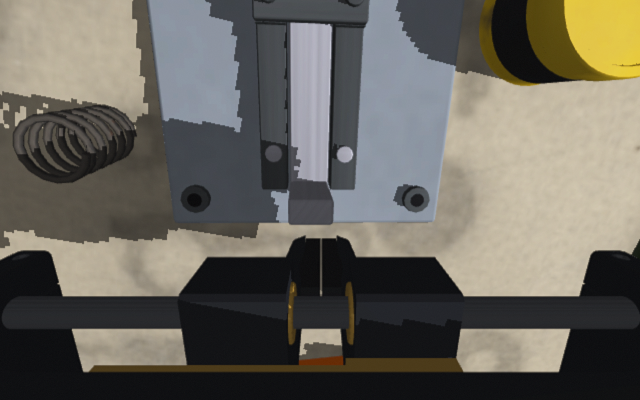

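Request:
play_rows --targets '[{"jaw": 1, "dx": 0.001, "dy": -0.003, "dz": 0.002, "yaw": 0.01}, {"jaw": 1, "dx": 0.003, "dy": -0.003, "dz": 0.001, "yaw": 0.01}, {"jaw": 1, "dx": 0.003, "dy": 0, "dz": 0.001, "yaw": 0}, {"jaw": 1, "dx": 0.003, "dy": 0, "dz": 0, "yaw": 0}, {"jaw": 1, "dx": 0.003, "dy": 0, "dz": 0, "yaw": 0}]'

```text
clock: 18.85
tool_pos: [0.5373, -0.2009, 0.0019]
eef_rot: [0.636, 0.771, 0.022, 0.025]
contact_force: [1.1, -1.2, -2.0]
opening: 0.009
```

```bash
cat > st.py <<'E'
from go import *
status();b=w2b(tipnow()[0]);print('tip base',b.round(4),'tail face x if touching',(b[0]+.010).round(4));goto(-.100,-.001,.038,101.2)
E
python3 st.py; python3 topm.py
```

```text
t 18.85 p [ 0.5373 -0.2009  0.0019] base [-0.1459 -0.0041] xang 101.0 tilt -0.9978 F [ 1.1 -1.2 -2. ] op 0.01 q [ 0.5   0.93 -0.36  1.91  0.79  0.37 -0.26]
tip [ 0.5349 -0.2009  0.0389] base rel hub r 0.2155 ang -180.0 ideal xang -78.8
tip base [-0.1455 -0.0017] tail face x if touching -0.1355
total dx 0.0455 dy -0.0009 dz 0.0003 yaw -0.004  per row [ 0.0091 -0.0002  0.0001] -0.001
pin 31 [0.1245 0.0017] ang 1.8
tail 8 [-0.1238 -0.0006] ang -179.8
hub 102 [0.07   0.0002] ang 96.7
slot ang off -15.6 10.3 y mean -0.0025 38
slot ang off -13.0 7.8 y mean -0.0024 29
```

Contact is where expected, with the tail face at about -0.1355. I push along the guide.

Request:
play_rows --targets '[{"jaw": 1, "dx": 0.004, "dy": 0, "dz": 0, "yaw": 0}, {"jaw": 1, "dx": 0.004, "dy": 0, "dz": 0, "yaw": 0}, {"jaw": 1, "dx": 0.004, "dy": 0, "dz": 0, "yaw": 0}, {"jaw": 1, "dx": 0.004, "dy": 0, "dz": 0, "yaw": 0}, {"jaw": 1, "dx": 0.004, "dy": 0, "dz": 0, "yaw": 0}]'

```text
clock: 19.4
tool_pos: [0.5336, -0.1821, 0.0021]
eef_rot: [0.637, 0.77, 0.021, 0.026]
contact_force: [-0.1, -2.5, -0.4]
opening: 0.007
```

```bash
python3 st.py
```

```text
t 19.4 p [ 0.5336 -0.1821  0.0021] base [-0.1267 -0.0041] xang 100.8 tilt -0.9978 F [-0.1 -2.5 -0.4] op 0.01 q [ 0.45  0.92 -0.32  1.95  0.8   0.34 -0.32]
tip [ 0.5311 -0.182   0.039 ] base rel hub r 0.1962 ang -180.0 ideal xang -78.8
tip base [-0.1262 -0.0016] tail face x if touching -0.1162
total dx 0.0262 dy -0.0008 dz 0.0006 yaw -0.006  per row [ 0.0052 -0.0002  0.0001] -0.001
```

Request:
play_rows --targets '[{"jaw": 1, "dx": 0.004, "dy": 0, "dz": 0, "yaw": 0}, {"jaw": 1, "dx": 0.004, "dy": 0, "dz": 0, "yaw": 0}, {"jaw": 1, "dx": 0.004, "dy": 0, "dz": 0, "yaw": 0}, {"jaw": 1, "dx": 0.003, "dy": 0, "dz": 0, "yaw": 0}, {"jaw": 1, "dx": 0.003, "dy": 0, "dz": 0, "yaw": 0}]'

```text
clock: 19.9
tool_pos: [0.5302, -0.163, 0.0021]
eef_rot: [0.637, 0.771, 0.021, 0.027]
contact_force: [0.9, -3.0, -0.3]
opening: 0.006
```

```bash
python3 st.py
```

```text
t 19.9 p [ 0.5302 -0.163   0.0021] base [-0.1074 -0.0045] xang 100.8 tilt -0.9977 F [ 0.9 -3.  -0.3] op 0.01 q [ 0.4   0.91 -0.29  1.98  0.8   0.3  -0.36]
tip [ 0.5277 -0.1629  0.039 ] base rel hub r 0.1768 ang -179.8 ideal xang -78.6
tip base [-0.1068 -0.002 ] tail face x if touching -0.0968
total dx 0.0068 dy -0.0011 dz 0.0008 yaw -0.006  per row [ 0.0014 -0.0002  0.0002] -0.001
```

Smooth at 3 N, with about 7 mm to go. Now small steps.

Request:
play_rows --targets '[{"jaw": 1, "dx": 0.002, "dy": 0, "dz": 0, "yaw": 0}, {"jaw": 1, "dx": 0.002, "dy": 0, "dz": 0, "yaw": 0}, {"jaw": 1, "dx": 0.001, "dy": 0, "dz": 0, "yaw": 0}, {"jaw": 1, "dx": 0.001, "dy": 0, "dz": 0, "yaw": 0}, {"jaw": 1, "dx": 0.001, "dy": 0, "dz": 0, "yaw": 0}]'

```text
clock: 20.4
tool_pos: [0.529, -0.1565, 0.0021]
eef_rot: [0.637, 0.77, 0.02, 0.027]
contact_force: [1.5, -6.4, -0.6]
opening: 0.003
```

```bash
python3 st.py
```

```text
t 20.4 p [ 0.529  -0.1565  0.0021] base [-0.1008 -0.0045] xang 100.8 tilt -0.9977 F [ 1.5 -6.4 -0.6] op 0.0 q [ 0.38  0.9  -0.28  1.99  0.81  0.29 -0.38]
tip [ 0.5265 -0.1564  0.039 ] base rel hub r 0.1702 ang -179.8 ideal xang -78.6
tip base [-0.1002 -0.0021] tail face x if touching -0.0902
total dx 0.0002 dy -0.0011 dz 0.0009 yaw -0.007  per row [ 0.     -0.0002  0.0002] -0.001
```

Request:
play_rows --targets '[{"jaw": 1, "dx": 0.001, "dy": 0, "dz": 0, "yaw": 0}, {"jaw": 1, "dx": 0.001, "dy": 0, "dz": 0, "yaw": 0}, {"jaw": 1, "dx": 0.001, "dy": 0, "dz": 0, "yaw": 0}, {"jaw": 1, "dx": 0.001, "dy": 0, "dz": 0, "yaw": 0}, {"jaw": 1, "dx": 0.001, "dy": 0, "dz": 0, "yaw": 0}]'

```text
clock: 20.9
tool_pos: [0.5289, -0.1569, 0.0022]
eef_rot: [0.639, 0.769, 0.018, 0.03]
contact_force: [1.4, -5.4, -0.9]
opening: 0.004
```

```bash
python3 st.py; python3 pinscene.py s19
```

```text
t 20.9 p [ 0.5289 -0.1569  0.0022] base [-0.1011 -0.0043] xang 100.5 tilt -0.9976 F [ 1.4 -5.4 -0.9] op 0.0 q [ 0.37  0.9  -0.26  1.99  0.81  0.28 -0.39]
tip [ 0.5263 -0.1565  0.0391] base rel hub r 0.1703 ang -179.9 ideal xang -78.7
tip base [-0.1003 -0.0019] tail face x if touching -0.0903
total dx 0.0003 dy -0.0010 dz 0.0010 yaw -0.012  per row [ 0.0001 -0.0002  0.0002] -0.002
t 20.9 p [ 0.5289 -0.1569  0.0022] base [-0.1011 -0.0043] xang 100.5 tilt -0.9976 F [ 1.4 -5.4 -0.9] op 0.0 q [ 0.37  0.9  -0.26  1.99  0.81  0.28 -0.39]
tip [ 0.5263 -0.1565  0.0391] base rel hub r 0.1703 ang -179.9 ideal xang -78.7
100
[274 221   7  16 100] rel hub [0.0585 0.0029] ang 2.9 z 0.068
```

View pics/s19.png

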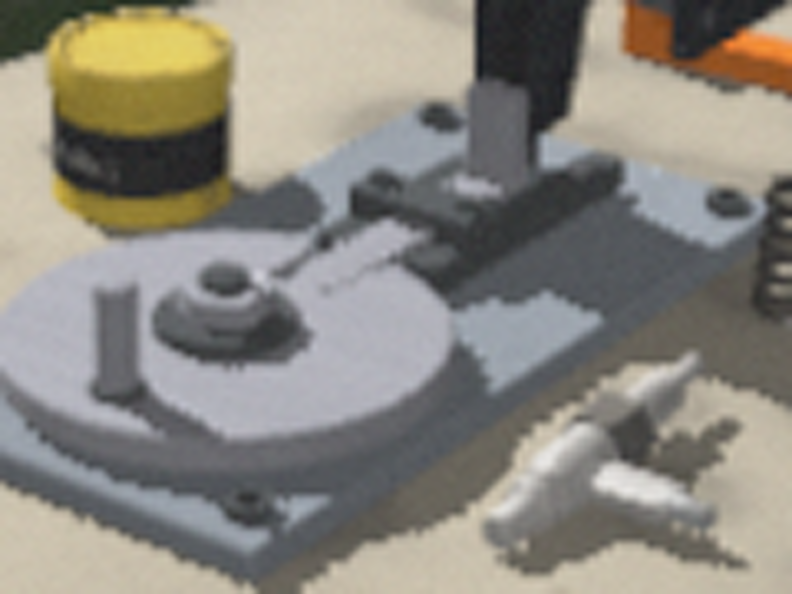

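The bar has stalled at -0.0903 against the expected -0.090. One firmer check with a 2.5 mm shift should come to about 15 N.

Request:
play_rows --targets '[{"jaw": 1, "dx": 0.002, "dy": 0, "dz": 0, "yaw": 0}, {"jaw": 1, "dx": 0.0025, "dy": 0, "dz": 0, "yaw": 0}, {"jaw": 1, "dx": 0.0025, "dy": 0, "dz": 0, "yaw": 0}, {"jaw": 1, "dx": 0.0025, "dy": 0, "dz": 0, "yaw": 0}, {"jaw": 1, "dx": 0.0025, "dy": 0, "dz": 0, "yaw": 0}]'

```text
clock: 21.5
tool_pos: [0.5275, -0.1578, 0.0026]
eef_rot: [0.643, 0.765, 0.012, 0.035]
contact_force: [2.3, -7.6, 0.7]
opening: 0.006
```

```bash
python3 st.py
```

```text
t 21.5 p [ 0.5275 -0.1578  0.0026] base [-0.1018 -0.0028] xang 99.8 tilt -0.9972 F [ 2.3 -7.6  0.7] op 0.01 q [ 0.34  0.9  -0.23  2.    0.82  0.26 -0.42]
tip [ 0.5249 -0.1568  0.0395] base rel hub r 0.1703 ang 179.7 ideal xang 280.9
tip base [-0.1003 -0.0005] tail face x if touching -0.0903
total dx 0.0004 dy 0.0004 dz 0.0015 yaw -0.025  per row [0.0001 0.0001 0.0003] -0.005
```

It stays firm at 8 N with no further travel. I back off, lift clear and look.

Request:
play_rows --targets '[{"jaw": 1, "dx": -0.004, "dy": 0, "dz": 0, "yaw": 0}, {"jaw": 1, "dx": -0.01, "dy": 0, "dz": 0, "yaw": 0}, {"jaw": 1, "dx": -0.015, "dy": 0, "dz": 0, "yaw": 0}, {"jaw": 1, "dx": -0.015, "dy": 0, "dz": -0.02, "yaw": 0}, {"jaw": 1, "dx": -0.01, "dy": 0, "dz": -0.04, "yaw": 0}]'

```text
clock: 22.0
tool_pos: [0.5297, -0.2039, 0.061]
eef_rot: [0.64, 0.768, 0.013, 0.028]
contact_force: [1.0, 0.0, -0.0]
opening: 0.004
```

Request:
play_rows --targets '[{"jaw": 1, "dx": -0.01, "dy": 0, "dz": -0.04, "yaw": 0}, {"jaw": 1, "dx": -0.03, "dy": 0, "dz": -0.03, "yaw": 0}, {"jaw": 1, "dx": -0.03, "dy": 0, "dz": 0, "yaw": 0}, {"jaw": 1, "dx": -0.02, "dy": 0, "dz": 0, "yaw": 0}, {"jaw": 1, "dx": 0, "dy": 0, "dz": 0, "yaw": 0}]'

```text
clock: 22.5
tool_pos: [0.5441, -0.2934, 0.1415]
eef_rot: [0.639, 0.769, 0.019, 0.03]
contact_force: [-0.6, -0.0, 0.1]
opening: 0.005
```

```bash
python3 topm.py; python3 - <<'E'
from go import *
status()
d=snap('top');c=d['frame'][130:290,230:470];cv2.imwrite('pics/t20.png',cv2.cvtColor(cv2.resize(c,None,fx=3.3,fy=3.3,interpolation=cv2.INTER_CUBIC),cv2.COLOR_RGB2BGR))
d=snap('wrist');save(d,'w20')
E
```

```text
pin 32 [0.1243 0.0018] ang 1.9
tail 47 [-0.0835  0.0014] ang 179.5
hub 104 [0.0701 0.0001] ang 43.8
slot ang off -15.7 10.4 y mean -0.0051 9
slot ang off -13.3 -11.5 y mean -0.0128 4
t 22.55 p [ 0.5438 -0.2914  0.1413] base [-0.2359  0.0071] xang 100.6 tilt -0.9976 F [ 0.1 -0.1 -0.4] op 0.01 q [ 0.77  0.78 -0.6   1.71  0.59  0.76  0.08]
tip [ 0.5412 -0.2911  0.1782] base rel hub r 0.3054 ang 177.9 ideal xang 279.1
```

View pics/t20.png

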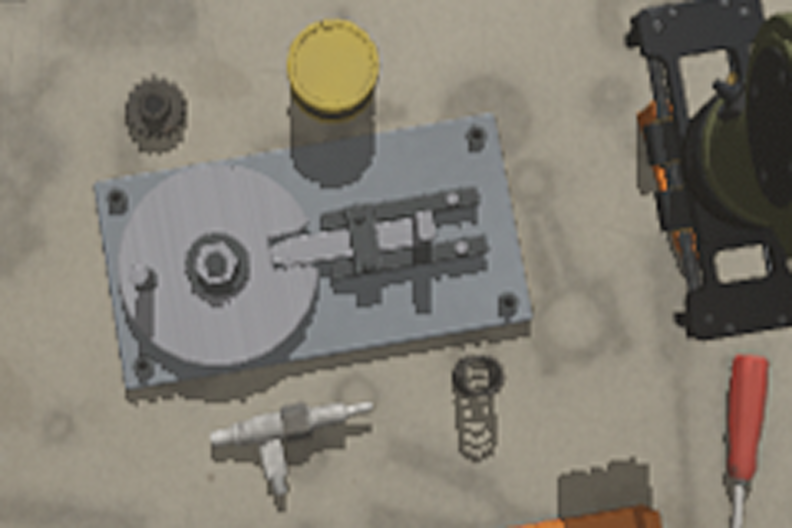

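View pics/w20.png

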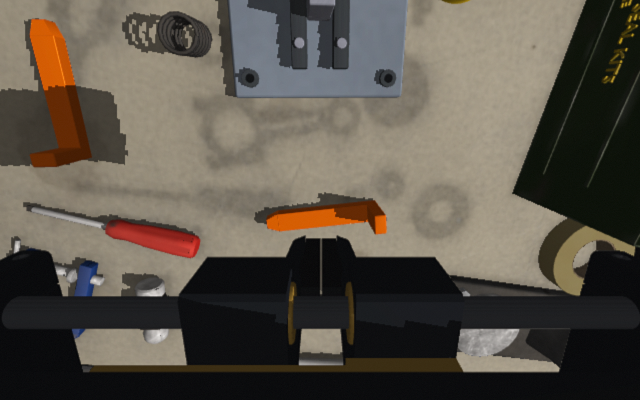

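The top view shows the nose fully in the slot, at its bottom near (272,250). The upright end is at base x -0.0835 (home is -0.084), so it travelled 46.4 mm. The tin (333,65), gear (155,112), spring (477,375) and injector (290,425) are where they were, and the hand is clear.

```bash
python3 -c "
from plant import r
print(r.finish_job())"
```

```text
the job is handed in; nothing more can be done
None
```

The shaft is locked: I turned the disc until its slot faced the bar, then pushed the bar home along its guide. I handed the job in at about 22.6 s with the hand clear.

**Turning the disc:** Most of the turn was done by straddling the pin loosely without gripping it. I finished with the shut fingers, because joint 6 was nearing its limit. The forces I read while pushing the pin stayed around 3 N or less.

**Pushing the bar:** I pushed it by the rear face of its upright end until it stopped. A firmer push of about 8 N, the highest force I read, moved it no further.

**Last checks:**
- **Bar:** from the top camera, the upright end is at base x -83.5 mm, against -84 mm expected, after 46.4 mm of travel. The nose shows at the bottom of the slot.
- **Disc:** it read 1.9° off the line both before and after the bar went in. That is probably camera or base-angle error, or play in the slot; I did not resolve it.
- **Loose things:** the tin, gear, spring and injector look unmoved in the before and after pictures; I did not measure them.

**What went wrong:** the first two pushes missed the pin. Two cameras showed the real fingertips ending about 37 mm short of the reported TCP, so those passes went over the top of the pin without touching anything. I used the corrected tip position from then on. The wrist camera also disagreed with the top camera by about 3 mm.

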